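# Tighten the trolley's hold-down nut between its gussets

## Task

The big hexagon nut in the bracket on the trolley's deck has worked loose. Tighten it clockwise with the ring spanner, in short strokes between the two gusset plates (lift it off and reseat it for each stroke; touch the plates only gently and never turn the nut with the fingers), until it stops and is pulled up firm, to a torque of about 2 N m on the nut and never more than 3. Then lay the spanner flat on the deck, clear of the bracket, and leave the pot, cup, scoop and spoon where they are.

Things in the scene. Friction and masses are not known exactly. Their poses are not given: they have to be found in the camera images.
- wrench_grip (a point): Steel ring spanner, about 0.3 kg, lying flat on the deck. This point is the middle of where its handle is gripped, half-way up (13 mm above the underside). The handle is a straight flat bar on edge, 12 mm wide (y), 26 mm high (z), reaching from 70 mm behind this point (-x) to the ring ahead (+x). Axes: x from handle to ring, z up.
- wrench_ring (a point): Centre of the spanner's ring, 120 mm ahead (+x) of the grip point and 11 mm above the spanner's underside; same axes. The ring is 22 mm high, about 57 mm across its corners, with a through hexagon hole 37.6 mm across flats; the flats face along the spanner's x axis and every 60 degrees from it.
- nut_mid (a point): Point on the axis of the steel hexagon nut, 30 mm above the deck; z up, x square to one of its flats, so the spanner fits when its x axis is at a multiple of 60 degrees from this one (about 5 degrees of play either way). 36 mm across flats; the hexagon ends 35 mm above the deck, then a centring cone narrows from 36 to 26 mm diameter at 41 mm, with a stud end to 45 mm.
- seat (a point): Centre of the top of the round 60 mm seat under the nut, on the nut's axis, 20 mm above the deck; axes as the bracket's. A spanner fully on rests with its underside here; lift its underside to 47 mm above the deck to clear the stud.
- nut (a joint): Turn of the nut on its stud in rad, growing clockwise seen from above (tightening). It runs with a steady friction of 0.4 N m and stops hard at 2.1; it stays where it is left. Starts between 0.35 and 0.8.
- stem (a joint): Wind-up of the rubber-bushed stud and seat that carry the nut, rad, clockwise positive, 0 at rest: a spring of 25 N m per rad, so it shows the torque on the nut (0.016 while the nut runs, 0.08 at 2 N m) and springs back when let go. Torque on the nut is the side force at the grip times its 120 mm arm plus any twist that the fingers put into the handle.
- bracket: Fixed steel bracket. Origin on the deck under the nut's axis; its -x axis points out of the open mouth, where the spanner's handle must stick out. Foot plate 150 x 150 x 6 mm.
- walls: The bracket's upright plates, 60 mm high; origin and axes as the bracket's. Two gussets, 6 mm thick, run radially 46 to 86 mm from the nut's axis either side of the mouth: a seated spanner's handle touches them when its x axis is 40 degrees either way from the bracket's x. A back plate stands 57 mm behind the axis (+x), then a 120 mm high post.
- pot: Lidded enamel pot, 176 mm diameter, 153 mm high with its knob, bystander. Origin under its centre.
- cup: White ceramic cup, 80 mm diameter, 85 mm high, bystander. Origin under its centre.
- scoop: Plastic scoop, 100 x 75 x 40 mm with a 100 mm handle to its -x, bystander. Origin under its bowl.
- spoon: Wooden spoon 260 mm long lying on the deck beyond the bracket, bystander. Origin under its middle.
Things that resemble listed ones, but are neither listed nor needed, are in the scene too. Of the things shaped like the part that bears wrench_grip, the bare steel one is meant.

How it is judged:
By the outcome, as a careful person would: the job done as asked, in the order asked, and still so for the second after the job is handed in, with the robot touching nothing.
It also fails if it takes over 72 s, if anything falls off the work surface, if the arm or the gripper's body presses on something with over 40 N, if the wrist force passes 120 N, or if a joint passes its speed limit or range.

## Robot

A 6-joint arm with a two-finger parallel gripper is mounted at the origin on the work surface. World frame = base frame: x ahead of the robot, y to its left, z up, the work surface at z = 0. Lengths are in m, angles in rad, forces in N, time in s.
With the tool pointing down it reaches from about 0.225 to 0.875 m from the base axis. Payload 3.4 kg.
Tool frame: the origin (TCP) lies at the very end of the fingers, on their centre line; the grasp point (between the pads) lies 19 mm behind it (manip.grasp_offset is the distance from the TCP to the grasp point, in m); z points along the fingers, y is the direction in which the jaws open and shut (so a half turn about z gives the same grasp; the last joint's range is limited). The gripper opens to 85 mm and grips with 20 to 120 N. Pads are 22 mm wide; open, the fingers measure 114 mm over their backs; the gripper's body (76 mm by 85 mm) begins 54 mm behind the grasp point. The pads swing forward as they close: fully open they stand 13 mm farther back than shut.
Start: joints at [-1.444, 0.276, 1.505, -0, 1.361, -0.121], TCP at [0.141, -0.557, 0.231] pointing down, gripper open.
Joint ranges: [-2.89, 2.89], [-0.75, 2.08], [0.22, 2.7], [-1.18, 4.32], [0.11, 2.71], [-2.7, 2.7]. Speed limits (rad/s): [2.57, 2.57, 3.14, 3.14, 3.14, 3.14].

## Interface

Orientations are given as a rotation vector (axis times angle).
In Python, from station import manip gives the robot as it stands. The module is installed in compiled form; this text tells all that it offers.
- The arm moves only by the tool play_rows, never from a script. Its argument "motion" is a list of rows, each a list of 2 entries, a list of its own where there are three numbers: the shift along the world's x, y, z each as a share of 10 cm, from -1 to 1, then the turn, a rotation vector about the world's x, y, z each as a share of 90 degrees, from -1 to 1. A call has 1 to 8 rows; each row shifts and turns the commanded pose from where the row before left it; what a row does not reach is not made up. A row lasts 1/8 s, in which the tool goes at most 62.5 mm and 10.7 degrees, less where a joint would pass 70% of its speed; a pose out of reach is approached as far as the arm can. A call with a number of a shift or a turn outside -1 to 1 is refused whole. A call with a gripper value outside its range is refused whole. "fingers" is the gripper command: -1 is fully open, 1 is shut, values between are in proportion, set as the call begins (left out, the last holds). The fingers move at their own pace and stop on an object; "newtons" is the grip in N (left out, the last holds). Time passes only in rows, so rows that do not move let the fingers close. It gives the time, the measured TCP pose, the force and the opening at its end, in the units of the state.
- manip.observe(): the state, without advancing time (a new reading comes with each control period).
- manip.snapshot(name): name is "scene" or "top" or "wrist"; returns the picture (480x640x3 uint8, blue, green, red); there is no depth.
- manip.camera_info(name): a dict with "intrinsics" (3x3 intrinsics, pixels), "xyz" and "orientation" of the camera in the world; the wrist camera has in their place "tool_from_camera" (4x4, takes a point from camera to tool coordinates, whose origin is the TCP and whose axes are the flange's). Camera axes: x right, y down, z forward; pixel columns grow to the right and rows downward; lengths in m; the calibration is good to about 2 mm. A picture is of the moment at which its call begins: read the wrist's pose just before it. camera_info takes no time and is no camera call.
- manip.job_done(): hands the job in, once; it reports no verdict.
The state is a dict: "time": time; "joint_pos": joint angles; "qvel": joint speeds; "tau": joint torques, N m; "position": TCP position; "eef_rot": TCP orientation; "ft_force": force on the tool from outside, world axes, zero at the start; "ft_torque": the same for the moment, N m; "gripper_width": opening from 0.0 (shut) to 1.0 (fully open).
Only numpy, scipy, OpenCV 4.12 (cv2) and the standard library are available. Lean on these libraries where they do the work, as an engineer would, in place of code of your own. Each camera call takes 0.05 s, during which the arm holds its last target.

## Working session

There is one attempt and no reset: what is moved stays moved. The work goes in short steps, Python scripts to look and compute and a tool call to move; the robot and the scene stay as the last step left them, time stands still between calls to the robot, and variables do not carry over. Pictures are saved under pics/ and viewed, and the job is handed in when it is done.

Besides the shell and the picture viewer there is one more tool, called after "Call:" as name(argument=value, ...) on one line, values as JSON. play_rows: Moves the arm, as the interface text tells. Its arguments: {"type":"object","properties":{"motion":{"type":"array"},"fingers":{"type":"number"},"newtons":{"type":"number"}},"required":["motion"]}

```bash
mkdir -p pics; python3 - <<'E'
from station import manip
import cv2,numpy as np
print(manip.observe(), manip.grasp_offset)
for n in ["scene","top","wrist"]:
    c=manip.camera_info(n); print(n,c)
    cv2.imwrite(f"pics/{n}0.png",manip.snapshot(n))
E
```

```text
{'time': 0.0, 'joint_pos': array([-1.44401832e+00,  2.76578234e-01,  1.50614951e+00,  3.93220573e-05,
        1.36069558e+00, -1.20985765e-01]), 'qvel': array([-0.00034731,  0.00049768,  0.00145841, -0.00078991, -0.00080969,
        0.00203777]), 'tau': array([-1.54896250e-03, -4.16770577e+01, -2.45807290e+01, -3.81626523e-04,
        1.09302480e-02,  1.39107900e-05]), 'position': array([ 0.14095928, -0.5569023 ,  0.23044275]), 'eef_rot': array([-3.11570175e+00, -3.87952684e-01, -5.20382133e-05]), 'ft_force': array([-0.09092014, -0.04557022, -1.08853706]), 'ft_torque': array([-0.014943  ,  0.02558941,  0.00141679]), 'gripper_width': 1.0022498152221309} 0.0187
scene {'intrinsics': array([[499.77451135,   0.        , 331.6483655 ],
       [  0.        , 499.77451135, 240.79893749],
       [  0.        ,   0.        ,   1.        ]]), 'xyz': array([ 1.14196113, -0.4286874 ,  1.0627112 ]), 'orientation': array([-2.22336704, -1.17273919,  0.4326318 ])}
top {'intrinsics': array([[442.23672156,   0.        , 319.78963546],
       [  0.        , 442.23672156, 234.95748813],
       [  0.        ,   0.        ,   1.        ]]), 'xyz': array([0.42873139, 0.00942233, 1.18698382]), 'orientation': array([-2.18209076,  2.19105804, -0.03730504])}
wrist {'intrinsics': array([[347.04376989,   0.        , 324.88929506],
       [  0.        , 347.04376989, 241.98363151],
       [  0.        ,   0.        ,   1.        ]]), 'tool_from_camera': array([[ 9.50575986e-04, -9.57235356e-01, -2.89308780e-01,
         7.35225061e-02],
       [ 9.99999055e-01,  6.22444926e-04,  1.22619437e-03,
        -2.53419618e-04],
       [-9.93677822e-04, -2.89309672e-01,  9.57235042e-01,
        -1.41642873e-01],
       [ 0.00000000e+00,  0.00000000e+00,  0.00000000e+00,
         1.00000000e+00]])}
```

View pics/scene0.png

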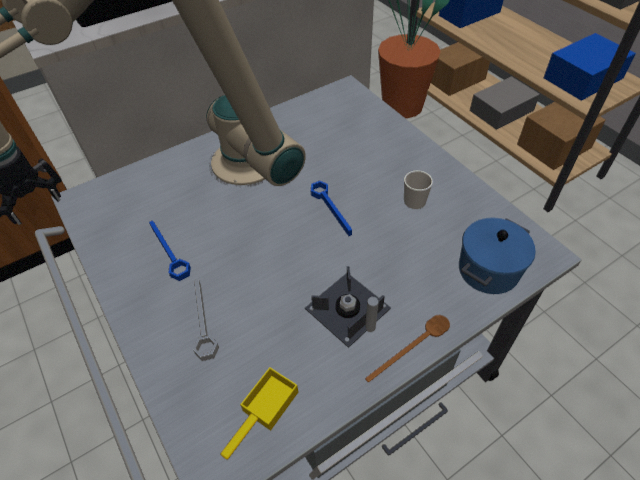

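View pics/top0.png

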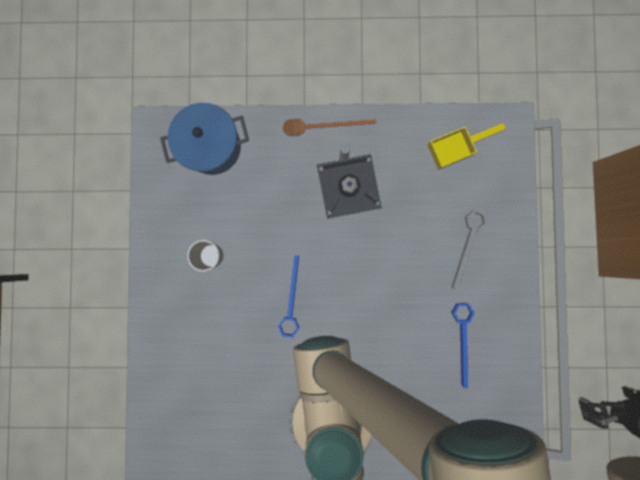

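View pics/wrist0.png

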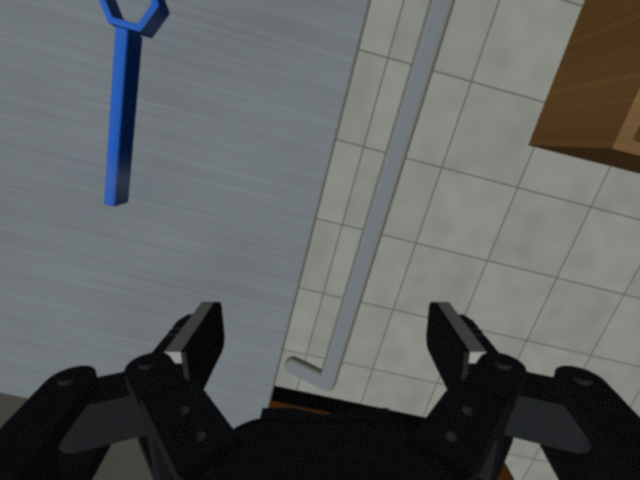

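The scene shows three spanner-like things. In the top view they are blue at (290,295), blue at (463,345) and bare grey at (467,250). The grey one fits "bare steel", so I'll confirm it with an enlarged crop. The bracket is at (349,185).

```bash
cat > h.py <<'E'
import numpy as np, cv2
from scipy.spatial.transform import Rotation as R
from station import manip
def cam(n,st=None):
    c=manip.camera_info(n); K=c["intrinsics"]
    if n!="wrist":
        return K,R.from_rotvec(c["orientation"]).as_matrix(),np.array(c["xyz"])
    T=np.array(c["tool_from_camera"]); Rt=R.from_rotvec(st["eef_rot"]).as_matrix()
    return K,Rt@T[:3,:3],Rt@T[:3,3]+st["position"]
def ray(C,uv,z):
    K,Rc,o=C
    d=Rc@np.linalg.inv(K)@np.array([uv[0],uv[1],1.]); return o+d*(z-o[2])/d[2]
def proj(C,p):
    K,Rc,o=C; q=K@(Rc.T@(np.array(p)-o)); return q[:2]/q[2]
E
python3 - <<'E'
from h import *
im=cv2.imread("pics/top0.png")
a=cv2.resize(im[195:300,430:510],None,fx=5,fy=5,interpolation=cv2.INTER_CUBIC)
b=cv2.resize(im[145:225,310:390],None,fx=5,fy=5,interpolation=cv2.INTER_CUBIC)
o=np.zeros((525,800,3),np.uint8); o[:525,:400]=a; o[:400,400:]=b
cv2.imwrite("pics/crop0.png",o)
C=cam("top")
for n,uv,z in [("ring",(474,219),.022),("tail",(454,287),.026),("nut",(349,184.5),.04),("b1",(318,166),.006),("b2",(370,155),.006),("b3",(381,208),.006),("b4",(329,218),.006)]:
    print(n,ray(C,uv,z).round(4))
E
```

```text
ring [ 0.5293 -0.3754  0.022 ]
tail [ 0.3519 -0.3186  0.026 ]
nut [ 0.6197 -0.0472  0.04  ]
b1 [0.6762 0.0343 0.006 ]
b2 [ 0.7051 -0.1059  0.006 ]
b3 [ 0.5615 -0.1339  0.006 ]
b4 [0.5353 0.0053 0.006 ]
```

View pics/crop0.png

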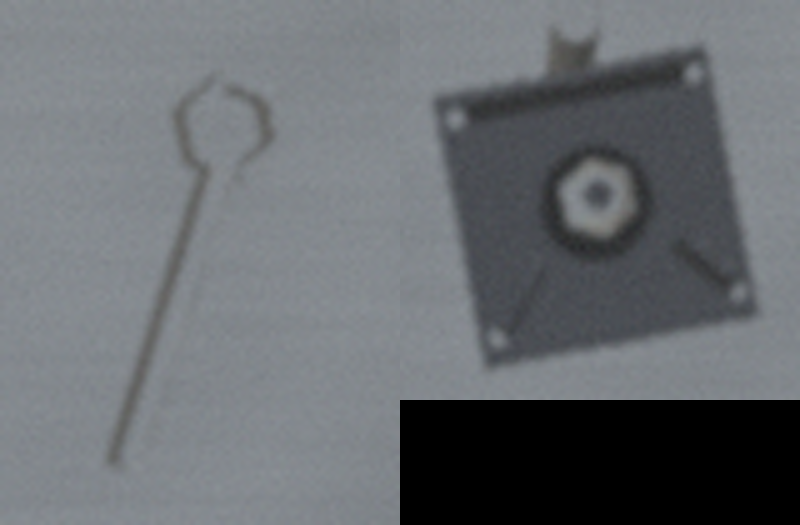

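The crop shows the bare grey spanner, with its ring near top pixel (474,219) and its tail at (454,287). The blue ones are decoys. The measured length of 0.186 m agrees with the stated size. The bracket's mouth faces the robot, at a yaw of about 11°. I'll go and look at the nut first with the wrist camera.

Call:
play_rows(motion=[[[0.37,0.45,0],[0,0,0]],[[0.37,0.45,0],[0,0,0]],[[0.37,0.45,0],[0,0,0]],[[0.37,0.45,0],[0,0,0]],[[0.37,0.45,-0.1],[0,0,0]],[[0.37,0.45,-0.1],[0,0,0]],[[0.37,0.45,-0.1],[0,0,0]],[[0.37,0.45,0],[0,0,0]]], fingers=-1)

```text
time: 1.15
position: [0.4374, -0.1955, 0.2005]
eef_rot: [-3.117, -0.388, 0.002]
ft_force: [0.1, -0.8, 0.3]
gripper_width: 0.998
```

Call:
play_rows(motion=[[[0.37,0.45,0],[0,0,0]],[[0.37,0.45,0],[0,0,0]],[[0.37,0.35,0],[0,0,0]],[[0,0,0],[0,0,0]]])

```text
time: 1.65
position: [0.5501, -0.0699, 0.2007]
eef_rot: [-3.116, -0.395, -0.001]
ft_force: [-0.3, -0.2, -0.7]
gripper_width: 1.002
```

```bash
python3 - <<'E'
from h import *
st=manip.observe(); im=manip.snapshot("wrist"); cv2.imwrite("pics/w1.png",im)
np.save("w1.npy",np.r_[st["position"],st["eef_rot"]])
C=cam("wrist",st); p=proj(C,(.62,-.0475,.04)); print(p)
u,v=p.astype(int); y=max(v-70,0);x=u-90
cv2.imwrite("pics/w1c.png",cv2.resize(im[y:y+140,x:x+180],None,fx=4,fy=4,interpolation=cv2.INTER_CUBIC)); print(x,y)
E
```

```text
[319.83062191 137.54499553]
229 67
```

View pics/w1.png

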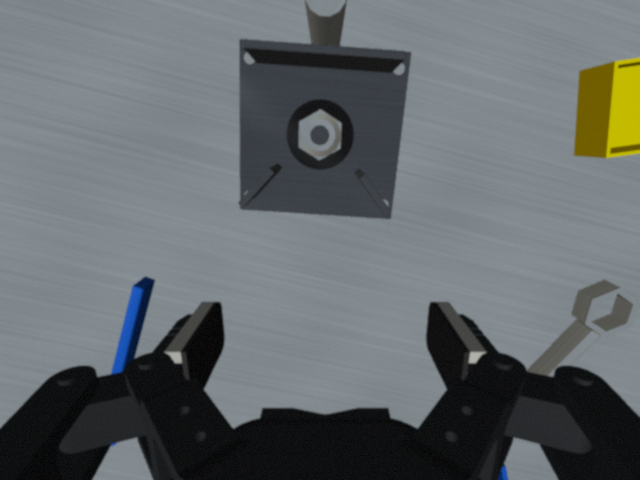

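View pics/w1c.png

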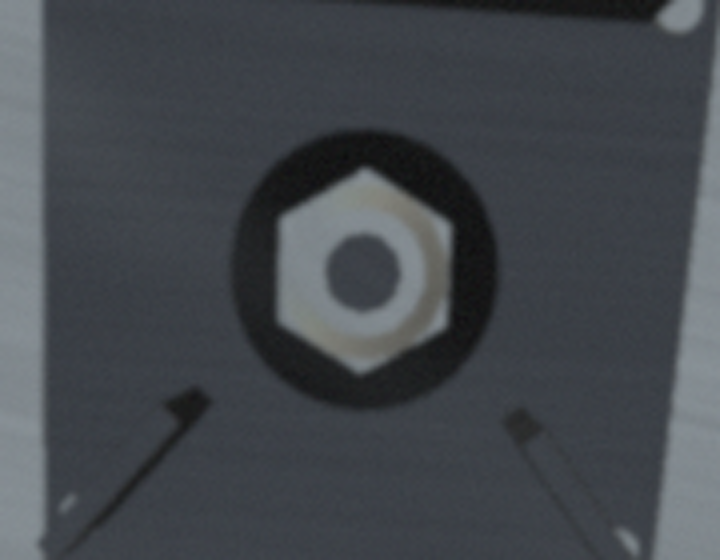

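The wrist view shows the white hexagon nut at about (320,134) on its dark seat, the foot plate's corners, and both gussets. Next I'll turn the corners into positions.

```bash
python3 - <<'E'
from h import *
s=np.load("w1.npy"); st=dict(position=s[:3],eef_rot=s[3:]); C=cam("wrist",st)
im=cv2.imread("pics/w1.png")
# nut: contour of bright region
g=cv2.cvtColor(im,cv2.COLOR_BGR2GRAY); roi=np.zeros_like(g); cv2.circle(roi,(320,134),30,255,-1)
m=((g>100)&(roi>0)).astype(np.uint8)*255
cs,_=cv2.findContours(m,cv2.RETR_EXTERNAL,cv2.CHAIN_APPROX_NONE); c=max(cs,key=cv2.contourArea)
W=np.array([ray(C,p[0]+0.,.035)[:2] for p in c])
ap=cv2.approxPolyDP(c,3,True)[:,0]; print("approx",ap.tolist())
man=np.array([(366,168),(452,217),(448,325),(360,375),(278,322),(279,215)])/4.+[229-.4,67-.4]
for pts in (man,):
    P=np.array([ray(C,p,.035)[:2] for p in pts]); c0=P.mean(0)
    d=P-c0; r=np.hypot(*d.T); a=np.degrees(np.arctan2(d[:,1],d[:,0]))
    print("center",c0.round(4),"r",r.round(4),"corner ang mod60",(a%60).round(1))
# center from opposite flats of hull
h=cv2.convexHull(W.astype(np.float32))[:,0]
w=[(h@[np.cos(t),np.sin(t)]).ptp() if hasattr(h,'ptp') else np.ptp(h@[np.cos(t),np.sin(t)]) for t in np.radians(np.arange(0,60,1))]
ws=[np.ptp(h@np.array([np.cos(t),np.sin(t)])) for t in np.radians(np.arange(0,180,1))]
ws=np.array(ws).reshape(3,60).mean(0); print("flat dir mod60",ws.argmin(),ws.min().round(4),"corner",ws.argmax(),ws.max().round(4))
# seat
m=((g<50)).astype(np.uint8); roi[:]=0; cv2.circle(roi,(320,134),38,255,-1)
m=cv2.bitwise_and(m*255,roi); cs,_=cv2.findContours(m,cv2.RETR_EXTERNAL,cv2.CHAIN_APPROX_NONE); c=max(cs,key=cv2.contourArea)
S=np.array([ray(C,p[0]+0.,.02)[:2] for p in c]).astype(np.float32); print("seat",cv2.minEnclosingCircle(S), S.mean(0))
B=np.array([ray(C,p,.006)[:2] for p in [(240,40),(411,52),(391,218),(239,207)]]); print("plate",B.round(4).tolist(),B.mean(0), [np.linalg.norm(B[i]-B[i-1]).round(4) for i in range(4)])
x=(B[0]+B[1]-B[2]-B[3]);y=B[0]+B[3]-B[1]-B[2]; print(np.degrees(np.arctan2(x[1],x[0])),np.degrees(np.arctan2(-y[0],y[1])))
# spanner
for n,uv in [("ringtop c approx",(602,306))]: print(n,ray(C,uv,.022))
E
```

```text
approx [[321, 110], [299, 122], [299, 147], [318, 159], [329, 151], [340, 131], [340, 123]]
center [ 0.6223 -0.0466] r [0.0205 0.0215 0.021  0.0214 0.0211 0.021 ] corner ang mod60 [13.  15.  13.1 12.  13.8 12. ]
flat dir mod60 43 0.0351 corner 9 0.0379
seat ((0.6221504807472229, -0.04650087282061577), 0.03014749474823475) [ 0.622371  -0.0463716]
plate [[0.6806, 0.0393], [0.7087, -0.1062], [0.5635, -0.1342], [0.5366, 0.0137]] [ 0.62236924 -0.04684883] [np.float64(0.1462), np.float64(0.1483), np.float64(0.1479), np.float64(0.1504)]
10.500109832648553 10.602103714553449
ringtop c approx [ 0.53242299 -0.36691807  0.022     ]
```

Call:
play_rows(motion=[[[-0.25,-0.44,0],[0,0,-0.06]],[[-0.25,-0.44,0],[0,0,-0.06]],[[-0.25,-0.44,-0.1],[0,0,-0.06]],[[-0.25,-0.44,-0.15],[0,0,-0.06]],[[-0.25,-0.44,-0.15],[0,0,-0.06]],[[-0.25,-0.44,-0.1],[0,0,-0.06]],[[0,0,0],[0,0,0]]])

```text
time: 2.58
position: [0.3946, -0.3393, 0.1505]
eef_rot: [3.1, -0.507, -0.004]
ft_force: [0.1, 0.2, 1.1]
gripper_width: 1.0
```

```bash
python3 - <<'E'
from h import *
st=manip.observe(); im=manip.snapshot("wrist"); cv2.imwrite("pics/w2.png",im)
np.save("w2.npy",np.r_[st["position"],st["eef_rot"]]); print(st["position"])
E
```

```text
[ 0.39459438 -0.33925644  0.15045344]
```

View pics/w2.png

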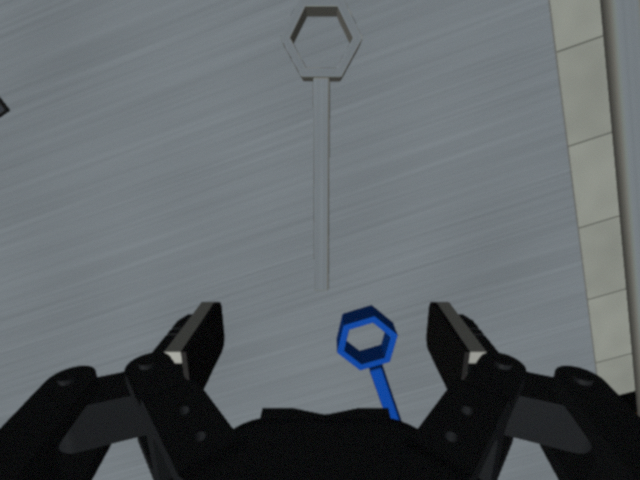

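The bare spanner lies almost straight up the image, with its tail end at about (322,290) and its ring centred near (322,42).

```bash
python3 - <<'E'
from h import *
s=np.load("w2.npy"); st=dict(position=s[:3],eef_rot=s[3:]); C=cam("wrist",st)
im=cv2.imread("pics/w2.png")
a=cv2.resize(im[0:150,270:370],None,fx=4,fy=4,interpolation=cv2.INTER_CUBIC)
b=cv2.resize(im[150:300,270:370],None,fx=4,fy=4,interpolation=cv2.INTER_CUBIC)
cv2.imwrite("pics/w2c.png",np.hstack([a,b]))
R0=R.from_rotvec(s[3:]).as_matrix(); print("tool yaw",np.degrees(np.arctan2(R0[1,0],R0[0,0])), R0[:,2])
E
```

```text
tool yaw -18.5702235318546 [-2.42053427e-03  3.41200765e-04 -9.99997012e-01]
```

View pics/w2c.png

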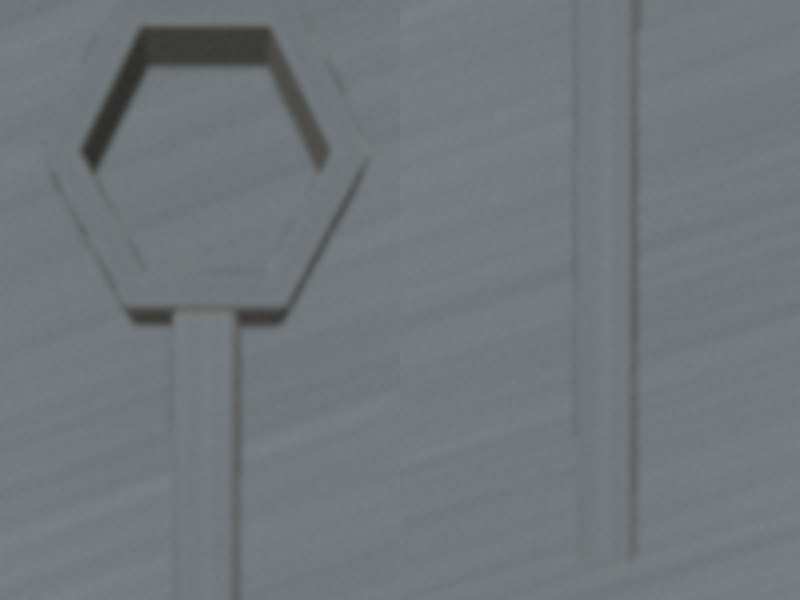

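```bash
python3 - <<'E'
from h import *
s=np.load("w2.npy"); st=dict(position=s[:3],eef_rot=s[3:]); C=cam("wrist",st)
f=lambda x,y:(x/4+270-.4,y/4-.4)
hp=[(140,28),(272,28),(330,153),(82,152)]
P=np.array([ray(C,f(*p),.022)[:2] for p in hp]); print(P.round(4).tolist(), "corner-corner",np.linalg.norm(P[2]-P[3]),"edge",np.linalg.norm(P[0]-P[1]))
rc=(P[2]+P[3])/2; print("ring c",rc)
t=ray(C,(321.0,150+557/4),.026)[:2]; n=ray(C,f(204.5,330),.026)[:2]
d=n-t; print("tail",t,"near",n,"yaw",np.degrees(np.arctan2(d[1],d[0])))
d2=rc-t; print("len",np.linalg.norm(d2),"yaw2",np.degrees(np.arctan2(d2[1],d2[0])))
u=d2/np.linalg.norm(d2); print("grip from ring",rc-.12*u,"from tail",t+.07*u, "tcp",s[:3])
E
```

```text
[[0.5481, -0.3765], [0.5411, -0.3976], [0.5201, -0.4013], [0.5339, -0.3609]] corner-corner 0.04274727047561791 edge 0.022238006888799417
ring c [ 0.52699661 -0.38110263]
tail [ 0.34962243 -0.32101899] near [ 0.49998139 -0.37171636] yaw -18.632849534696657
len 0.18727424735096815 yaw2 -18.71326987585659
grip from ring [ 0.41334029 -0.34260274] from tail [ 0.41592195 -0.34347725] tcp [ 0.39459438 -0.33925644  0.15045344]
```

Call:
play_rows(motion=[[[0.1,-0.02,-0.35],[0,0,0]],[[0.1,-0.02,-0.45],[0,0,0]],[[0,0,-0.4],[0,0,0]],[[0,0,-0.2],[0,0,0]],[[0,0,-0.05],[0,0,0]],[[0,0,0],[0,0,0]]])

```text
time: 3.38
position: [0.4185, -0.3402, 0.0069]
eef_rot: [3.102, -0.496, 0.001]
ft_force: [-0.1, -0.5, -0.1]
gripper_width: 1.0
```

Call:
play_rows(motion=[[[0,0,0],[0,0,0]],[[0,0,0],[0,0,0]],[[0,0,0],[0,0,0]],[[0,0,0],[0,0,0]],[[0,0,0],[0,0,0]],[[0,0,0],[0,0,0]]], fingers=1, newtons=90)

```text
time: 4.12
position: [0.4183, -0.3411, 0.007]
eef_rot: [3.101, -0.497, 0.001]
ft_force: [-1.7, -0.4, 5.7]
gripper_width: 0.116
```

Call:
play_rows(motion=[[[0,0,0.2],[0,0,0]],[[0,0,0.4],[0,0,0]],[[0,0,0.2],[0,0,0]],[[0,0,0.1],[0,0,0]],[[0,0,0],[0,0,0]]])

```text
time: 4.75
position: [0.4178, -0.3402, 0.096]
eef_rot: [-3.102, 0.497, 0.001]
ft_force: [-0.4, 0.2, -3.4]
gripper_width: 0.114
```

```bash
python3 - <<'E'
from h import *
st=manip.observe(); im=manip.snapshot("wrist"); cv2.imwrite("pics/w3.png",im)
np.save("w3.npy",np.r_[st["position"],st["eef_rot"]]); print(st)
E
```

```text
{'time': 4.75, 'joint_pos': array([-8.12493711e-01,  3.34356095e-01,  1.78486722e+00, -5.42680581e-05,
        1.02284472e+00,  1.07597268e+00]), 'qvel': array([ 0.00052419,  0.01556303,  0.01747254, -0.00010651, -0.0053655 ,
       -0.00099841]), 'tau': array([ 4.27683012e-02, -4.33493829e+01, -2.16841739e+01,  4.37018950e-02,
       -3.18282098e-02, -3.50606142e-04]), 'position': array([ 0.41782198, -0.34020766,  0.09604771]), 'eef_rot': array([-3.10180479e+00,  4.96815686e-01,  6.36988728e-04]), 'ft_force': array([-0.44310195,  0.20676274, -3.37486159]), 'ft_torque': array([0.06308978, 0.1238576 , 0.02546013]), 'gripper_width': 0.11378436808171401}
```

View pics/w3.png

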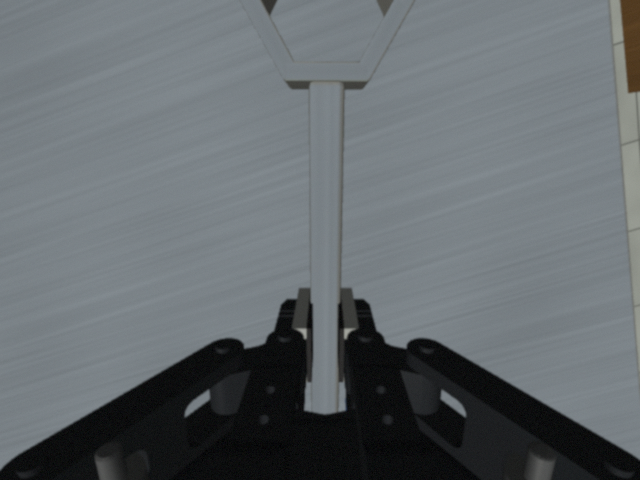

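```bash
python3 - <<'E'
from h import *
im=cv2.imread("pics/w3.png")
cv2.imwrite("pics/w3c.png",cv2.resize(im[0:110,230:430],None,fx=4,fy=4,interpolation=cv2.INTER_CUBIC))
s=np.load("w3.npy"); st=dict(position=s[:3],eef_rot=s[3:]); C=cam("wrist",st)
Rt=R.from_rotvec(s[3:]).as_matrix()
for D in (.115,.1175,.120):
  for dz in (.015,.010,.005):
    q=[proj(C,s[:3]+Rt@np.array([D+a,b,-dz])).round(1).tolist() for a,b in [(-.0188,-.01085),(-.0188,.01085),(0,-.0217),(0,.0217)]]
    print(D,dz,q)
E
```

```text
0.115 0.015 [[292.1, 65.2], [357.8, 65.3], [256.0, -0.8], [393.9, -0.6]]
0.115 0.01 [[293.4, 68.1], [356.4, 68.2], [258.9, 5.0], [391.0, 5.2]]
0.115 0.005 [[294.6, 70.8], [355.2, 70.9], [261.6, 10.4], [388.3, 10.5]]
0.1175 0.015 [[291.9, 56.8], [358.0, 56.9], [255.6, -10.0], [394.4, -9.8]]
0.1175 0.01 [[293.2, 60.1], [356.6, 60.2], [258.5, -3.8], [391.4, -3.6]]
0.1175 0.005 [[294.4, 63.1], [355.4, 63.1], [261.2, 1.9], [388.7, 2.1]]
0.12 0.015 [[291.7, 48.3], [358.2, 48.4], [255.1, -19.4], [394.9, -19.2]]
0.12 0.01 [[293.0, 51.9], [356.8, 52.0], [258.1, -12.8], [391.9, -12.6]]
0.12 0.005 [[294.3, 55.3], [355.6, 55.3], [260.8, -6.7], [389.1, -6.5]]
```

View pics/w3c.png

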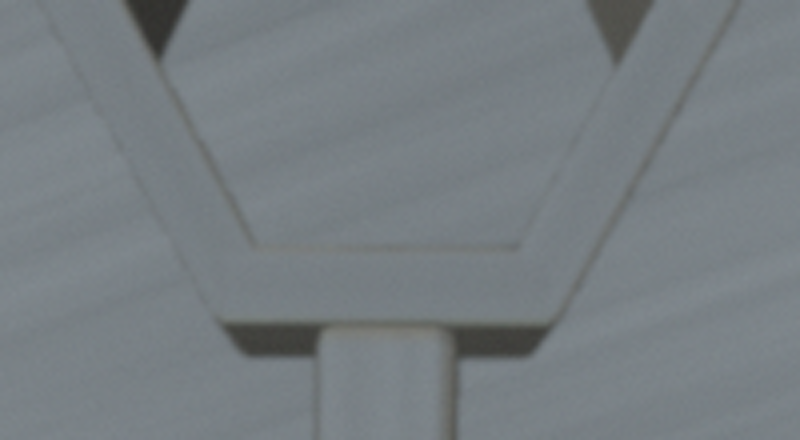

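The spanner is held level: the ring hole's near flat is at (293..360, 61), which puts the ring centre 116 mm ahead of the TCP. I'll carry it over the nut at yaw 43°.

Call:
play_rows(motion=[[[0.15,0.27,0.05],[0,0,0.086]],[[0.15,0.27,0],[0,0,0.086]],[[0.15,0.27,0],[0,0,0.086]],[[0.15,0.27,0],[0,0,0.086]],[[0.15,0.27,0],[0,0,0.086]],[[0.15,0.27,0],[0,0,0.086]],[[0.15,0.27,0],[0,0,0.086]],[[0.15,0.27,0],[0,0,0.086]]])

```text
time: 5.8
position: [0.5375, -0.1232, 0.0996]
eef_rot: [-2.911, -1.176, 0.004]
ft_force: [-0.6, -0.1, -2.4]
gripper_width: 0.114
```

Call:
play_rows(motion=[[[0,0,0],[0,0,0]],[[0,0,0],[0,0,0]]])

```text
time: 6.05
position: [0.5371, -0.1245, 0.1002]
eef_rot: [-2.915, -1.169, 0.004]
ft_force: [-0.9, 0.1, -2.5]
gripper_width: 0.113
```

```bash
cat >> h.py <<'E'
N=np.array([.6223,-.0466]); D=.1161; LAT=.0005
def yaw(st):
    M=R.from_rotvec(st["eef_rot"]).as_matrix(); return np.degrees(np.arctan2(M[1,0],M[0,0]))
def tgt(y,N=N):
    t=np.radians(y); return N-D*np.array([np.cos(t),np.sin(t)])-LAT*np.array([np.sin(t),-np.cos(t)])
def ringpos(st):
    t=np.radians(yaw(st)); return st["position"][:2]+D*np.array([np.cos(t),np.sin(t)])+LAT*np.array([np.sin(t),-np.cos(t)])
def torque(st):
    r=st["position"][:2]-N; F=st["ft_force"]; return -(r[0]*F[1]-r[1]*F[0]), -st["ft_torque"][2]
def rep():
    st=manip.observe(); print("t",round(st["time"],2),"p",st["position"].round(4),"yaw",yaw(st).round(2),"ring",ringpos(st).round(4),"F",st["ft_force"].round(1),"T",st["ft_torque"].round(2),"nutT force/twist",np.round(torque(st),2),"w",round(st["gripper_width"],3)); return st
E
python3 - <<'E'
from h import *
st=rep(); t=tgt(43.15); print("need",(t-st["position"][:2]).round(4),43.15-yaw(st))
im=manip.snapshot("wrist"); cv2.imwrite("pics/w4.png",im)
M=R.from_rotvec(st["eef_rot"]).as_matrix(); print(M[:,2])
E
```

```text
t 6.05 p [ 0.5371 -0.1245  0.1002] yaw 43.7 ring [ 0.6214 -0.0447] F [-0.9  0.1 -2.5] T [-0.08  0.06 -0.02] nutT force/twist [0.08 0.02] w 0.113
need [ 0.0002 -0.0011] -0.5489667094836861
[-2.47426226e-03  1.16984020e-04 -9.99996932e-01]
```

View pics/w4.png

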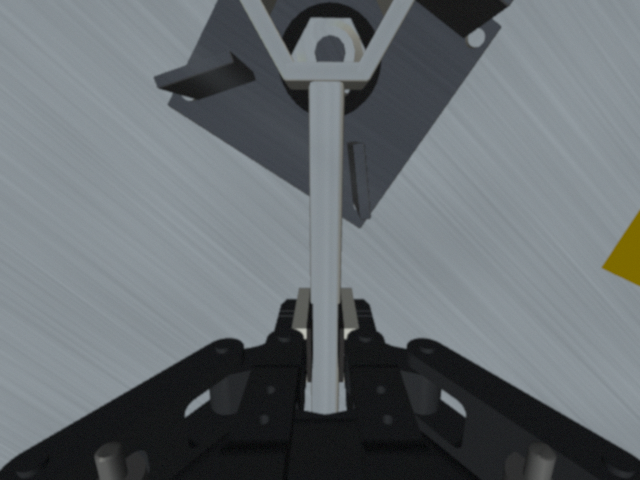

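```bash
python3 - <<'E'
from h import *
st=manip.observe(); C=cam("wrist",st)
im=cv2.imread("pics/w4.png"); cv2.imwrite("pics/w4c.png",cv2.resize(im[0:120,240:420],None,fx=4,fy=4,interpolation=cv2.INTER_CUBIC))
print(proj(C,(*N,.045)),proj(C,(*N,.035)),proj(C,(*ringpos(st),st["position"][2]+.015)))
E
```

```text
[329.73676933  50.4631652 ] [329.49613059  54.88549274] [327.23434428  -4.44497203]
```

View pics/w4c.png

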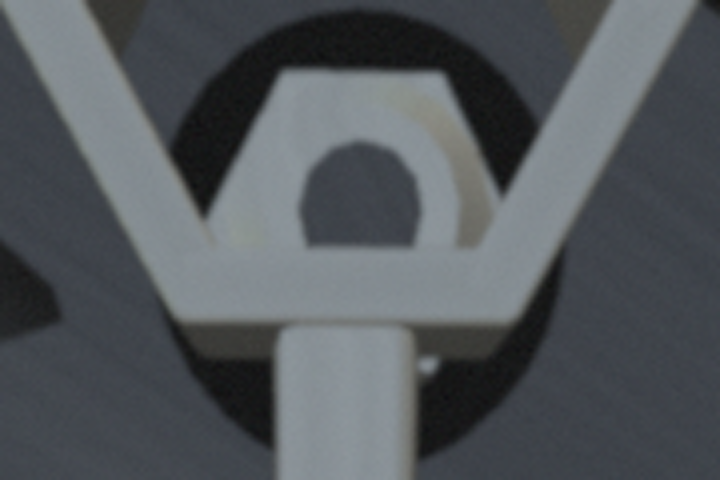

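The stud shows at (330,50.5) where (329.7,50.5) was predicted, and the far flat is parallel to the ring's, so the nut's pose is confirmed. I'll make the fine correction and lower the spanner.

Call:
play_rows(motion=[[[0,-0.01,-0.2],[0,0,-0.006]],[[0,0,-0.2],[0,0,0]],[[0,0,-0.05],[0,0,0]],[[0,0,0],[0,0,0]]])

```text
time: 6.6
position: [0.5377, -0.126, 0.0562]
eef_rot: [-2.922, -1.154, 0.001]
ft_force: [0.3, 0.2, -2.4]
gripper_width: 0.114
```

```bash
python3 - <<'E'
from h import *
st=rep(); t=tgt(yaw(st)); print("need",(t-st["position"][:2]).round(4),43.15-yaw(st))
E
```

```text
t 6.6 p [ 0.5377 -0.126   0.0562] yaw 43.12 ring [ 0.6228 -0.047 ] F [ 0.3  0.2 -2.4] T [-0.02  0.06 -0.  ] nutT force/twist [-0.01  0.  ] w 0.114
need [-0.0005  0.0004] 0.03300483792572351
```

Call:
play_rows(motion=[[[0,0,-0.06],[0,0,0]],[[0,0,-0.06],[0,0,0]],[[0,0,-0.06],[0,0,0]],[[0,0,-0.06],[0,0,0]],[[0,0,0],[0,0,0]]])

```text
time: 7.22
position: [0.5372, -0.1268, 0.0327]
eef_rot: [2.919, 1.157, -0.003]
ft_force: [-5.1, -4.6, 4.6]
gripper_width: 0.118
```

```bash
python3 - <<'E'
from h import *
st=rep(); im=manip.snapshot("wrist"); cv2.imwrite("pics/w5.png",im[0:220,160:500])
E
```

```text
t 7.22 p [ 0.5372 -0.1268  0.0327] yaw 43.23 ring [ 0.6221 -0.0476] F [-5.1 -4.6  4.6] T [-0.39  0.4   0.02] nutT force/twist [ 0.02 -0.02] w 0.118
```

View pics/w5.png

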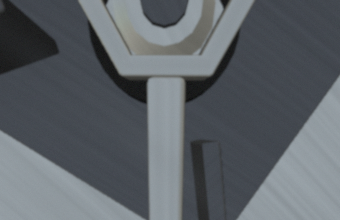

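Call:
play_rows(motion=[[[-0.01,-0.01,0],[0,0,0]],[[0,0,-0.04],[0,0,0]],[[0,0,-0.03],[0,0,0]],[[0,0,0],[0,0,0]]])

```text
time: 7.78
position: [0.5365, -0.1278, 0.0256]
eef_rot: [2.919, 1.156, -0.002]
ft_force: [-4.8, -6.0, 4.5]
gripper_width: 0.115
```

```bash
python3 - <<'E'
from h import *
rep()
E
```

```text
t 7.78 p [ 0.5365 -0.1278  0.0256] yaw 43.21 ring [ 0.6214 -0.0486] F [-4.8 -6.   4.5] T [-0.45  0.41 -0.1 ] nutT force/twist [-0.12  0.1 ] w 0.115
```

Call:
play_rows(motion=[[[-0.008,-0.007,0],[0,0,0]],[[0,0,0],[0,0,0]]])

```text
time: 8.02
position: [0.5364, -0.1278, 0.0257]
eef_rot: [2.92, 1.155, 0.0]
ft_force: [-3.3, -4.7, 4.6]
gripper_width: 0.116
```

```bash
python3 - <<'E'
from h import *
rep(); im=manip.snapshot("wrist"); cv2.imwrite("pics/w6.png",cv2.resize(im[0:120,240:420],None,fx=4,fy=4,interpolation=cv2.INTER_CUBIC))
E
```

```text
t 8.03 p [ 0.5364 -0.1278  0.0257] yaw 43.17 ring [ 0.6214 -0.0488] F [-3.3 -4.7  4.6] T [-0.24  0.1  -0.09] nutT force/twist [-0.14  0.09] w 0.116
```

View pics/w6.png

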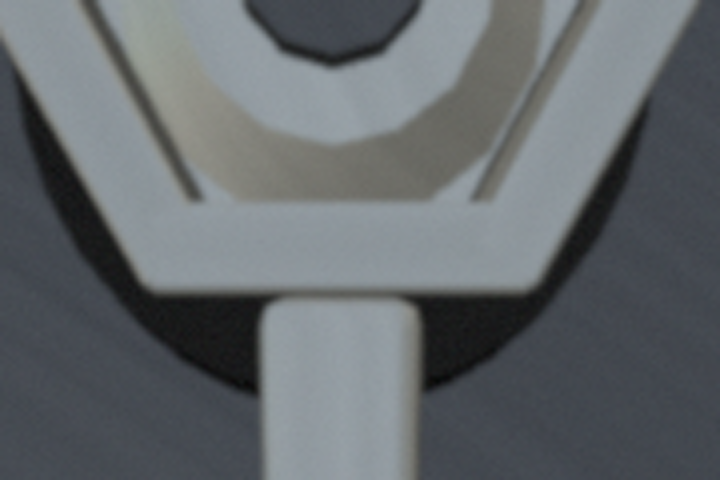

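The spanner is seated: the crop shows the ring round the nut with side gaps, and the underside is on the seat. Next I'll compute the arc steps.

```bash
cat >> h.py <<'E'
def arc(th0,th1,n,r=.118):
    a=np.radians(np.linspace(th0,th1,n+1)); P=-r*np.c_[np.cos(a),np.sin(a)]; d=np.diff(P,axis=0)*10
    cum=np.round(np.cumsum(d,0),3); d=np.diff(np.vstack([[0,0],cum]),axis=0)
    print([[[float(round(x,3)),float(round(y,3)),0],[0,0,round((th1-th0)/n/90,4)]] for x,y in d])
E
python3 - <<'E'
from h import *
arc(43.2,3.2,8); arc(3.2,-23.8,6)
E
```

```text
[[[-0.067, 0.078, 0], [0, 0, -0.0556]], [[-0.06, 0.084, 0], [0, 0, -0.0556]], [[-0.053, 0.088, 0], [0, 0, -0.0556]], [[-0.044, 0.093, 0], [0, 0, -0.0556]], [[-0.037, 0.096, 0], [0, 0, -0.0556]], [[-0.028, 0.099, 0], [0, 0, -0.0556]], [[-0.019, 0.101, 0], [0, 0, -0.0556]], [[-0.01, 0.103, 0], [0, 0, -0.0556]]]
[[[-0.002, 0.093, 0], [0, 0, -0.05]], [[0.006, 0.092, 0], [0, 0, -0.05]], [[0.013, 0.092, 0], [0, 0, -0.05]], [[0.02, 0.09, 0], [0, 0, -0.05]], [[0.027, 0.089, 0], [0, 0, -0.05]], [[0.035, 0.086, 0], [0, 0, -0.05]]]
```

Call:
play_rows(motion=[[[-0.067,0.078,0],[0,0,-0.0556]],[[-0.06,0.084,0],[0,0,-0.0556]],[[-0.053,0.088,0],[0,0,-0.0556]]])

```text
time: 8.45
position: [0.5185, -0.1032, 0.0257]
eef_rot: [3.046, 0.759, 0.001]
ft_force: [-4.0, -5.3, 4.1]
gripper_width: 0.117
```

```bash
python3 - <<'E'
from h import *
rep()
E
```

```text
t 8.45 p [ 0.5185 -0.1032  0.0257] yaw 27.97 ring [ 0.6213 -0.0492] F [-4.  -5.3  4.1] T [-0.59  0.   -0.26] nutT force/twist [-0.32  0.26] w 0.117
```

Call:
play_rows(motion=[[[-0.044,0.093,0],[0,0,-0.0556]],[[-0.037,0.096,0],[0,0,-0.0556]]])

```text
time: 8.7
position: [0.5102, -0.084, 0.0257]
eef_rot: [3.101, 0.49, 0.001]
ft_force: [-3.8, -4.8, 5.3]
gripper_width: 0.118
```

```bash
sed -i 's/return -(r\[0\].*/q=r[0]*F[1]-r[1]*F[0]; m=st["ft_torque"][2]; return q,m,q+m/' h.py; python3 - <<'E'
from h import *
rep();im=manip.snapshot("wrist"); cv2.imwrite("pics/w7.png",im[0:240,160:480])
E
```

```text
t 8.7 p [ 0.5102 -0.084   0.0257] yaw 17.96 ring [ 0.6208 -0.0487] F [-3.8 -4.8  5.3] T [-0.66  0.01 -0.41] nutT force/twist [ 0.39 -0.41 -0.02] w 0.118
```

View pics/w7.png

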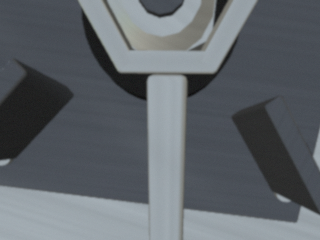

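```bash
python3 - <<'E'
from h import *
im=cv2.imread("pics/w7.png"); cv2.imwrite("pics/w7c.png",cv2.resize(im[0:110,60:280],None,fx=3.6,fy=3.6,interpolation=cv2.INTER_CUBIC))
for k in range(4):
  st=rep()
print(st["tau"].round(2))
E
```

```text
t 8.75 p [ 0.5096 -0.0825  0.0256] yaw 17.84 ring [ 0.6202 -0.0474] F [-3.9 -3.   4.5] T [-0.27 -0.01 -0.2 ] nutT force/twist [ 0.19 -0.2  -0.  ] w 0.119
t 8.75 p [ 0.5096 -0.0825  0.0256] yaw 17.84 ring [ 0.6202 -0.0474] F [-3.9 -3.   4.5] T [-0.27 -0.01 -0.2 ] nutT force/twist [ 0.19 -0.2  -0.  ] w 0.119
t 8.75 p [ 0.5096 -0.0825  0.0256] yaw 17.84 ring [ 0.6202 -0.0474] F [-3.9 -3.   4.5] T [-0.27 -0.01 -0.2 ] nutT force/twist [ 0.19 -0.2  -0.  ] w 0.119
t 8.75 p [ 0.5096 -0.0825  0.0256] yaw 17.84 ring [ 0.6202 -0.0474] F [-3.9 -3.   4.5] T [-0.27 -0.01 -0.2 ] nutT force/twist [ 0.19 -0.2  -0.  ] w 0.119
[  0.71 -37.27 -17.38   0.32  -0.45  -0.05]
```

View pics/w7c.png

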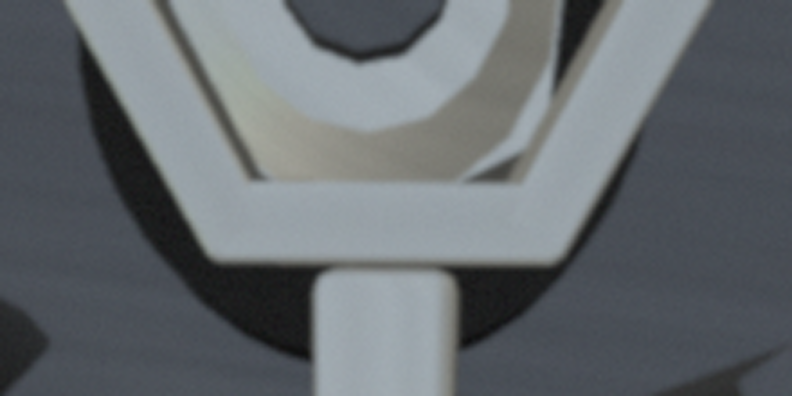

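The nut has not turned. The crop shows its corner sticking out about 20° from the ring, so the ring rode up on the cone while the spanner tilted in the grip. No harm has been done. I'll lift, set the spanner on clear deck to level it, and regrip a little nearer the ring so that the whole ring is in view.

Call:
play_rows(motion=[[[0,0,0.15],[0,0,0]],[[0,0,0.25],[0,0,0]],[[0,0,0.2],[0,0,0]],[[-0.35,-0.18,0],[0,0,0]],[[-0.35,-0.18,0],[0,0,0]],[[-0.35,-0.18,0],[0,0,0]],[[-0.25,-0.12,0],[0,0,0]],[[0,0,-0.2],[0,0,0]]])

```text
time: 9.75
position: [0.3797, -0.1501, 0.0664]
eef_rot: [3.101, 0.494, 0.004]
ft_force: [0.7, 0.3, -1.8]
gripper_width: 0.114
```

Call:
play_rows(motion=[[[0,0,-0.2],[0,0,0]],[[0,0,-0.1],[0,0,0]],[[0,0,0],[0,0,0]]])

```text
time: 10.12
position: [0.38, -0.149, 0.035]
eef_rot: [-3.101, -0.496, 0.001]
ft_force: [-0.4, 0.4, -3.2]
gripper_width: 0.118
```

```bash
python3 - <<'E'
from h import *
rep();im=manip.snapshot("wrist"); cv2.imwrite("pics/w8.png",im)
E
```

```text
t 10.12 p [ 0.38  -0.149  0.035] yaw 18.19 ring [ 0.4905 -0.1132] F [-0.4  0.4 -3.2] T [-0.02  0.11 -0.04] nutT force/twist [-0.15 -0.04 -0.18] w 0.118
```

View pics/w8.png

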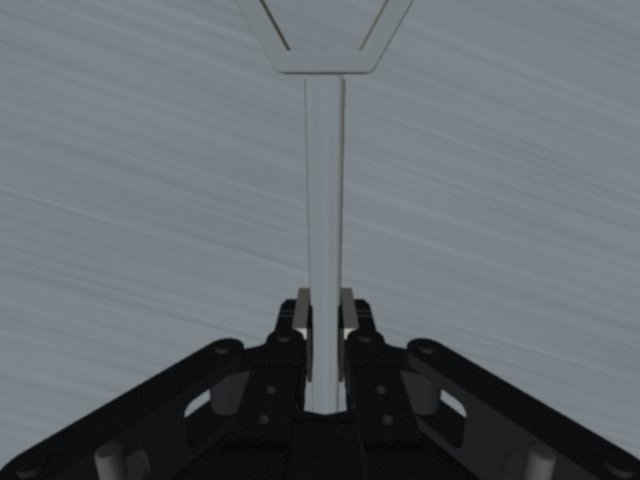

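The view confirms it: no underside edge of the ring shows, so the ring is tilted up. I'll lower onto the deck and release.

Call:
play_rows(motion=[[[0,0,-0.1],[0,0,0]],[[0,0,-0.08],[0,0,0]],[[0,0,-0.06],[0,0,0]],[[0,0,-0.03],[0,0,0]]])

```text
time: 10.68
position: [0.381, -0.1496, 0.0085]
eef_rot: [3.101, 0.495, 0.002]
ft_force: [3.0, 2.2, 6.2]
gripper_width: 0.114
```

Call:
play_rows(motion=[[[0,0,0],[0,0,0]],[[0,0,0],[0,0,0]],[[0.05,0.02,-0.03],[0,0,0]],[[0.03,0.01,0],[0,0,0]],[[0,0,0],[0,0,0]]], fingers=0.3)

```text
time: 11.3
position: [0.3885, -0.1462, 0.0053]
eef_rot: [3.102, 0.496, 0.0]
ft_force: [1.0, 0.4, -0.0]
gripper_width: 0.354
```

```bash
python3 - <<'E'
from h import *
rep();im=manip.snapshot("wrist"); cv2.imwrite("pics/w9.png",im)
E
```

```text
t 11.3 p [ 0.3885 -0.1462  0.0053] yaw 18.19 ring [ 0.499  -0.1105] F [ 1.   0.4 -0. ] T [ 0.01 -0.01  0.  ] nutT force/twist [-0.01  0.   -0.  ] w 0.354
```

View pics/w9.png

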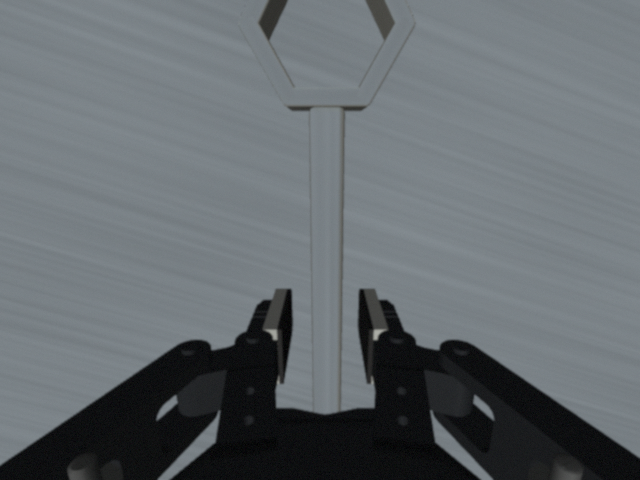

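It's flat now, and the ring's side corners are in view at about v=15. I'll grip harder and lift.

Call:
play_rows(motion=[[[0,0,0],[0,0,0]],[[0,0,0],[0,0,0]],[[0,0,0],[0,0,0]],[[0,0,0],[0,0,0]]], fingers=1, newtons=120)

```text
time: 11.85
position: [0.3882, -0.1463, 0.0057]
eef_rot: [3.102, 0.496, 0.001]
ft_force: [-0.3, 0.7, 5.9]
gripper_width: 0.11
```

```bash
python3 - <<'E'
from h import *
st=rep();im=manip.snapshot("wrist"); cv2.imwrite("pics/w10.png",im)
np.save("w10.npy",np.r_[st["position"],st["eef_rot"]])
cv2.imwrite("pics/w10c.png",cv2.resize(im[0:120,225:425],None,fx=4,fy=4,interpolation=cv2.INTER_CUBIC))
E
```

```text
t 11.85 p [ 0.3882 -0.1463  0.0057] yaw 18.15 ring [ 0.4987 -0.1106] F [-0.3  0.7  5.9] T [ 0.13  0.15 -0.02] nutT force/twist [-0.18 -0.02 -0.21] w 0.11
```

View pics/w10c.png

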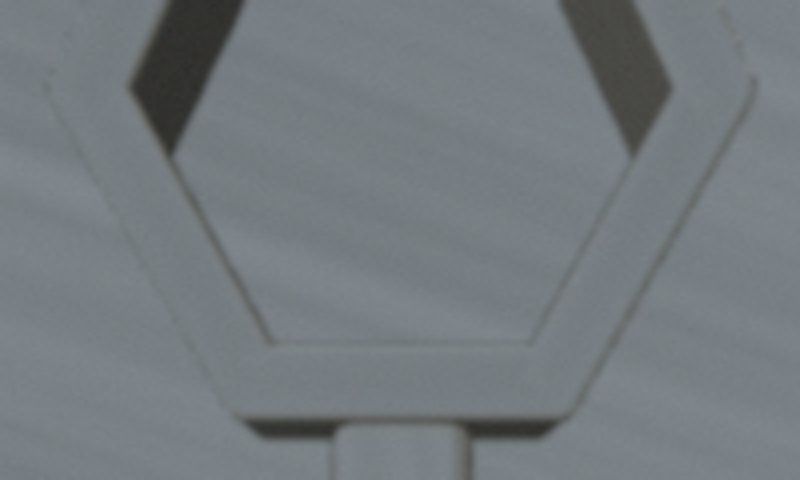

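```bash
cat >> h.py <<'E'
from scipy.optimize import least_squares
HX=np.array([(0,-.0217),(0,.0217),(-.0188,-.01085),(-.0188,.01085)])
def ringfit(uv,tilt=False):
    c=manip.camera_info("wrist"); K=c["intrinsics"]; T=np.array(c["tool_from_camera"])
    def f(q,full=False):
        Dd,l,dz,ps=q[:4]; tl=q[4] if len(q)>4 else 0
        a=np.c_[HX,np.zeros(4)]
        a=R.from_euler("ZY",[ps,tl]).apply(a)+[Dd,l,dz]
        b=(a-T[:3,3])@T[:3,:3]; b=b@K.T; return (b[:,:2]/b[:,2:]-uv).ravel()
    s=least_squares(f,[.11,0,-.015,0]+([0] if tilt else []),x_scale=[.01]*(5 if tilt else 4)); return s.x,s.fun
E
python3 - <<'E'
from h import *
uv=np.array([(257.1,21.6),(392.6,22.1),(292.1,85.9),(357.1,85.9)])
for t in (False,True): 
    x,e=ringfit(uv,t); print(x.round(4),e.round(1))
E
```

```text
[ 0.1088 -0.0002 -0.0151  0.0019] [-0.2  0.1  0.1  0.   0.2 -0.2 -0.1  0. ]
[ 0.1088 -0.0002 -0.0151  0.0019 -0.0049] [-0.2  0.1  0.1  0.1  0.2 -0.2 -0.1  0. ]
```

```bash
sed -i 's/^N=.*/N=np.array([.6223,-.0466]); D=.1088; LAT=-.0002/' h.py; python3 - <<'E'
from h import *
print(tgt(43.15))
E
```

```text
[ 0.54306003 -0.1211554 ]
```

Call:
play_rows(motion=[[[0,0,0.3],[0,0,0]],[[0,0,0.4],[0,0,0]],[[0.1,0.01,0.25],[0,0,0.04]],[[0.35,0.06,0],[0,0,0.06]],[[0.4,0.06,0],[0,0,0.06]],[[0.4,0.06,0],[0,0,0.06]],[[0.3,0.06,0],[0,0,0.058]],[[0,0,-0.1],[0,0,0]]])

```text
time: 12.9
position: [0.5456, -0.1212, 0.0899]
eef_rot: [2.919, 1.157, 0.003]
ft_force: [-1.0, 0.1, -2.6]
gripper_width: 0.111
```

Call:
play_rows(motion=[[[0,0,-0.15],[0,0,0]],[[0,0,0],[0,0,0]],[[0,0,0],[0,0,0]]])

```text
time: 13.28
position: [0.5423, -0.1214, 0.0751]
eef_rot: [-2.921, -1.155, 0.001]
ft_force: [0.3, -0.5, -2.4]
gripper_width: 0.105
```

```bash
python3 - <<'E'
from h import *
st=rep();im=manip.snapshot("wrist"); cv2.imwrite("pics/w11.png",im)
print("need",(tgt(43.15)-st["position"][:2]).round(4),43.15-yaw(st))
C=cam("wrist",st); print(proj(C,(*N,.045)),proj(C,(*N,.041)))
cv2.imwrite("pics/w11c.png",cv2.resize(im[0:120,225:425],None,fx=4,fy=4,interpolation=cv2.INTER_CUBIC))
E
```

```text
t 13.28 p [ 0.5423 -0.1214  0.0751] yaw 43.13 ring [ 0.6216 -0.0469] F [ 0.3 -0.5 -2.4] T [-0.03  0.07 -0.03] nutT force/twist [ 0.06 -0.03  0.03] w 0.105
need [0.0008 0.0003] 0.018829490534535864
[325.58707592  52.43139823] [325.56746232  54.47644678]
```

View pics/w11c.png

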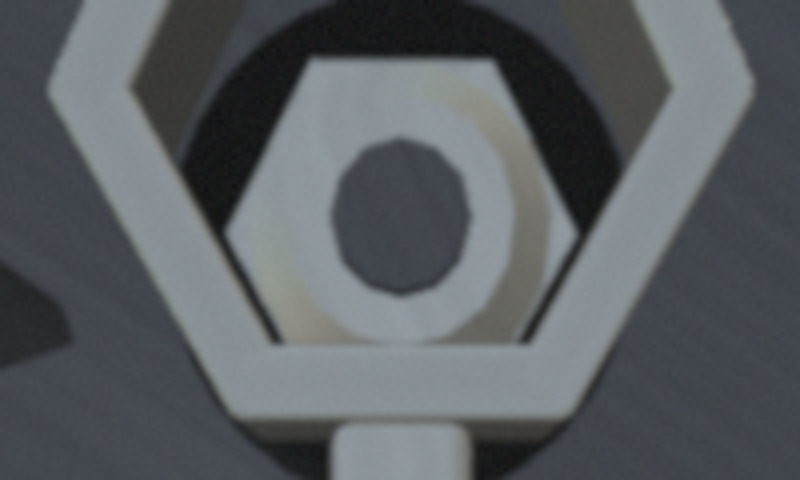

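Call:
play_rows(motion=[[[0,0,-0.15],[0,0,0]],[[0,0,-0.1],[0,0,0]],[[0,0,0],[0,0,0]]])

```text
time: 13.7
position: [0.542, -0.1209, 0.049]
eef_rot: [-2.919, -1.155, 0.004]
ft_force: [-0.2, 0.1, -4.3]
gripper_width: 0.109
```

```bash
python3 - <<'E'
from h import *
st=rep();im=manip.snapshot("wrist"); cv2.imwrite("pics/w12.png",im)
C=cam("wrist",st); print(proj(C,(*N,.045)),proj(C,(*N,.035)))
cv2.imwrite("pics/w12c.png",cv2.resize(im[0:120,225:425],None,fx=4,fy=4,interpolation=cv2.INTER_CUBIC))
E
```

```text
t 13.7 p [ 0.542  -0.1209  0.049 ] yaw 43.17 ring [ 0.6212 -0.0463] F [-0.2  0.1 -4.3] T [-0.08  0.05 -0.  ] nutT force/twist [-0.02 -0.   -0.03] w 0.109
[327.53087835  36.34626774] [327.3895736   43.25919338]
```

View pics/w12c.png

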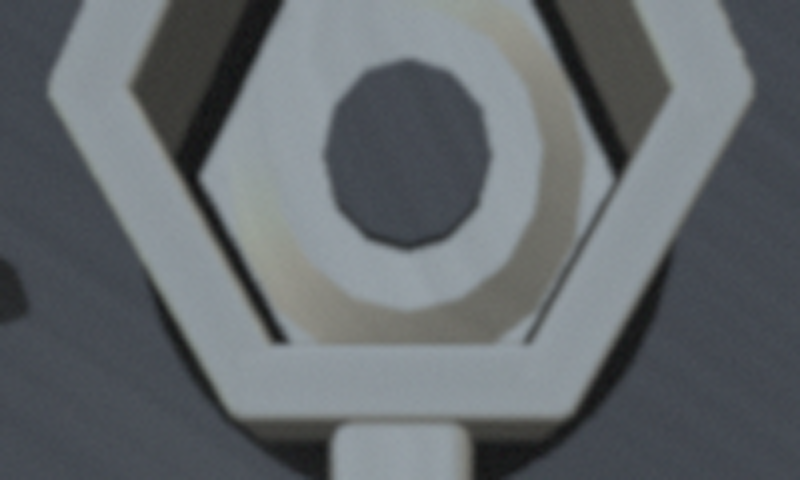

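Call:
play_rows(motion=[[[0.003,-0.004,-0.03],[0,0,0]],[[0,0,-0.03],[0,0,0]],[[0,0,0],[0,0,0]]])

```text
time: 14.12
position: [0.5433, -0.1216, 0.0441]
eef_rot: [-2.921, -1.156, 0.0]
ft_force: [-0.3, 0.8, -3.2]
gripper_width: 0.11
```

```bash
python3 - <<'E'
from h import *
st=rep()
E
```

```text
t 14.12 p [ 0.5433 -0.1216  0.0441] yaw 43.18 ring [ 0.6225 -0.047 ] F [-0.3  0.8 -3.2] T [-0.06  0.06  0.01] nutT force/twist [-0.09  0.01 -0.08] w 0.11
```

Call:
play_rows(motion=[[[0,0,-0.03],[0,0,0]],[[0,0,-0.02],[0,0,0]],[[0,0,0],[0,0,0]]])

```text
time: 14.5
position: [0.5432, -0.1216, 0.0391]
eef_rot: [-2.921, -1.156, 0.001]
ft_force: [-2.0, 1.0, -3.1]
gripper_width: 0.109
```

```bash
python3 - <<'E'
from h import *
st=rep();im=manip.snapshot("wrist"); cv2.imwrite("pics/w13.png",im)
cv2.imwrite("pics/w13c.png",cv2.resize(im[0:120,225:425],None,fx=4,fy=4,interpolation=cv2.INTER_CUBIC))
E
```

```text
t 14.5 p [ 0.5432 -0.1216  0.0391] yaw 43.18 ring [ 0.6224 -0.047 ] F [-2.   1.  -3.1] T [-0.05  0.09  0.08] nutT force/twist [-0.23  0.08 -0.15] w 0.109
```

View pics/w13c.png

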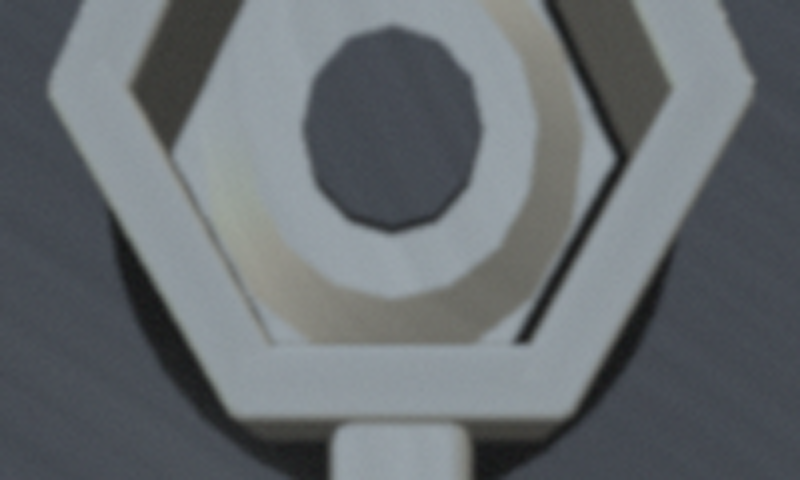

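Call:
play_rows(motion=[[[-0.003,0.004,-0.02],[0,0,0]],[[0,0,-0.04],[0,0,0]],[[0,0,-0.03],[0,0,0]],[[0,0,0],[0,0,0]]])

```text
time: 15.05
position: [0.5429, -0.1212, 0.0299]
eef_rot: [-2.921, -1.156, 0.001]
ft_force: [0.0, -0.4, -3.4]
gripper_width: 0.11
```

```bash
python3 - <<'E'
from h import *
st=rep();im=manip.snapshot("wrist"); cv2.imwrite("pics/w14.png",im)
cv2.imwrite("pics/w14c.png",cv2.resize(im[0:120,225:425],None,fx=4,fy=4,interpolation=cv2.INTER_CUBIC))
E
```

```text
t 15.05 p [ 0.5429 -0.1212  0.0299] yaw 43.18 ring [ 0.6221 -0.0466] F [ 0.  -0.4 -3.4] T [-0.06  0.05  0.  ] nutT force/twist [0.03 0.   0.03] w 0.11
```

View pics/w14c.png

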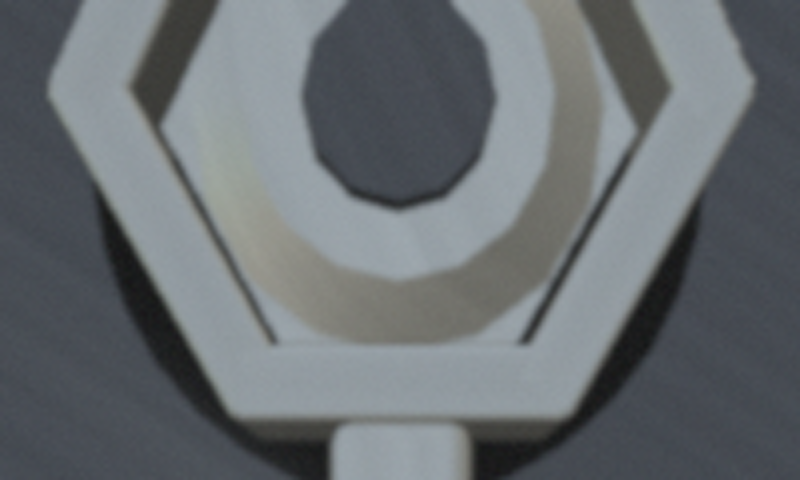

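The spanner is properly on: the hexagons match all round, it is 7 mm lower than the hexagon's top, and side force is about zero. Now the first stroke.

```bash
python3 - <<'E'
from h import *
arc(43.2,3.2,8,.109); arc(3.2,-21.8,5,.109)
E
```

```text
[[[-0.062, 0.072, 0], [0, 0, -0.0556]], [[-0.055, 0.077, 0], [0, 0, -0.0556]], [[-0.049, 0.082, 0], [0, 0, -0.0556]], [[-0.041, 0.086, 0], [0, 0, -0.0556]], [[-0.034, 0.089, 0], [0, 0, -0.0556]], [[-0.026, 0.091, 0], [0, 0, -0.0556]], [[-0.017, 0.094, 0], [0, 0, -0.0556]], [[-0.01, 0.094, 0], [0, 0, -0.0556]]]
[[[-0.001, 0.095, 0], [0, 0, -0.0556]], [[0.007, 0.095, 0], [0, 0, -0.0556]], [[0.015, 0.094, 0], [0, 0, -0.0556]], [[0.024, 0.092, 0], [0, 0, -0.0556]], [[0.031, 0.09, 0], [0, 0, -0.0556]]]
```

Call:
play_rows(motion=[[[0,0,-0.015],[0,0,0]],[[-0.062,0.072,0],[0,0,-0.0556]],[[-0.055,0.077,0],[0,0,-0.0556]],[[-0.049,0.082,0],[0,0,-0.0556]],[[-0.041,0.086,0],[0,0,-0.0556]]])

```text
time: 15.72
position: [0.5221, -0.0897, 0.0288]
eef_rot: [3.077, 0.628, -0.001]
ft_force: [-0.3, -0.3, -3.7]
gripper_width: 0.107
```

```bash
python3 - <<'E'
from h import *
st=rep();im=manip.snapshot("wrist"); cv2.imwrite("pics/w15.png",im)
cv2.imwrite("pics/w15c.png",cv2.resize(im[0:120,225:425],None,fx=4,fy=4,interpolation=cv2.INTER_CUBIC));rep()
E
```

```text
t 15.72 p [ 0.5221 -0.0897  0.0288] yaw 23.08 ring [ 0.6221 -0.0469] F [-0.3 -0.3 -3.7] T [-0.16  0.16  0.34] nutT force/twist [0.02 0.34 0.36] w 0.107
t 15.78 p [ 0.5218 -0.0888  0.0288] yaw 22.96 ring [ 0.6219 -0.0462] F [-0.4 -2.1 -3.7] T [-0.67  0.1  -0.07] nutT force/twist [ 0.2  -0.07  0.13] w 0.106
```

View pics/w15c.png

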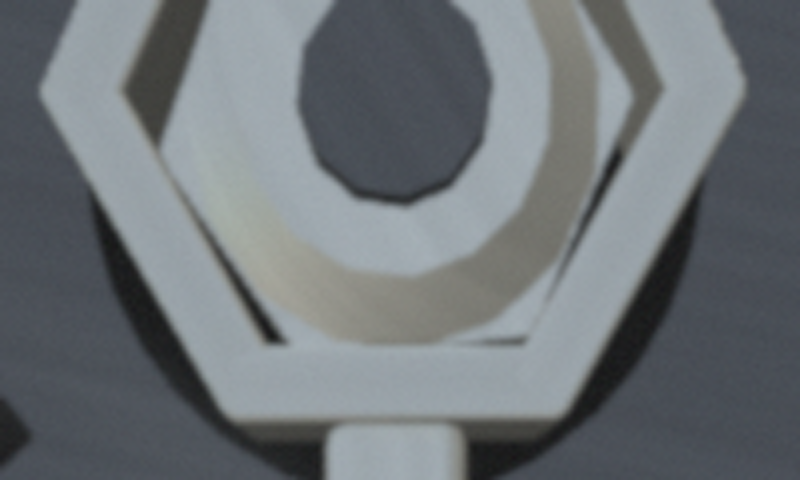

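The nut is turning now: total torque is 0.36 N m, matching the 0.4 running friction, and the ring leads the nut by the expected 5° of play. I'll finish the stroke.

Call:
play_rows(motion=[[[-0.034,0.089,0],[0,0,-0.0556]],[[-0.026,0.091,0],[0,0,-0.0556]],[[-0.017,0.094,0],[0,0,-0.0556]],[[-0.01,0.094,0],[0,0,-0.0556]],[[-0.001,0.095,0],[0,0,-0.0556]],[[0.007,0.095,0],[0,0,-0.0556]],[[0.015,0.094,0],[0,0,-0.0556]],[[0.024,0.092,0],[0,0,-0.0556]]])

```text
time: 16.77
position: [0.5177, -0.0152, 0.0287]
eef_rot: [3.107, -0.461, -0.002]
ft_force: [-1.0, -1.8, -3.5]
gripper_width: 0.11
```

```bash
python3 - <<'E'
from h import *
st=rep();im=manip.snapshot("wrist"); cv2.imwrite("pics/w16.png",im)
cv2.imwrite("pics/w16c.png",cv2.resize(im[0:200,180:440],None,fx=3,fy=3,interpolation=cv2.INTER_CUBIC));rep()
E
```

```text
t 16.77 p [ 0.5177 -0.0152  0.0287] yaw -16.9 ring [ 0.6219 -0.0467] F [-1.  -1.8 -3.5] T [-0.17  0.22  0.31] nutT force/twist [0.22 0.31 0.53] w 0.11
t 16.82 p [ 0.518  -0.0144  0.0287] yaw -17.01 ring [ 0.6221 -0.0461] F [-0.9 -2.6 -3.2] T [-0.45  0.34  0.01] nutT force/twist [0.3  0.01 0.31] w 0.109
```

View pics/w16c.png

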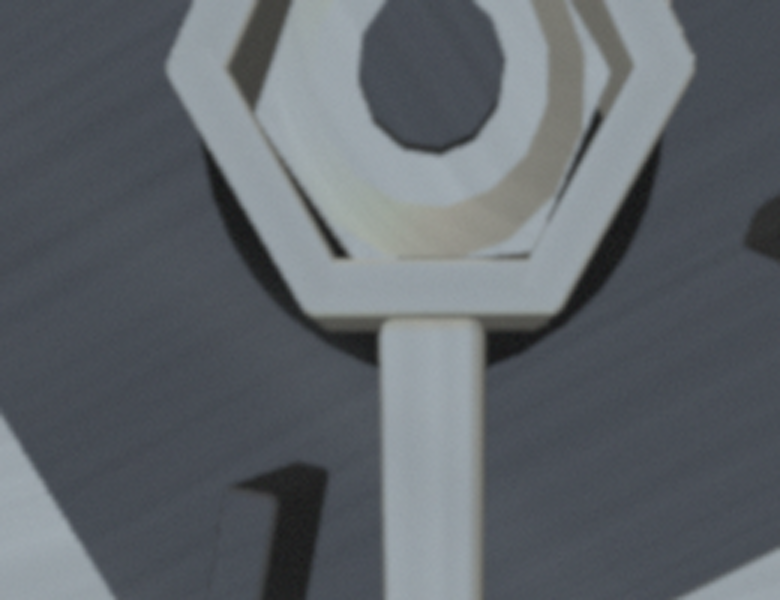

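```bash
python3 - <<'E'
from h import *
arc(-21.8,-17.3,1,.109); arc(-17.3,42.7,8,.109)
E
```

```text
[[[-0.029, -0.081, 0], [0, 0, 0.05]]]
[[[-0.033, -0.139, 0], [0, 0, 0.0833]], [[-0.015, -0.141, 0], [0, 0, 0.0833]], [[0.003, -0.143, 0], [0, 0, 0.0833]], [[0.022, -0.141, 0], [0, 0, 0.0833]], [[0.041, -0.137, 0], [0, 0, 0.0833]], [[0.058, -0.13, 0], [0, 0, 0.0833]], [[0.074, -0.121, 0], [0, 0, 0.0833]], [[0.09, -0.111, 0], [0, 0, 0.0833]]]
```

Call:
play_rows(motion=[[[0.031,0.09,0],[0,0,-0.0556]],[[0,0,0],[0,0,0]],[[-0.029,-0.081,0],[0,0,0.05]],[[0,0,0],[0,0,0]]])

```text
time: 17.32
position: [0.5182, -0.0145, 0.0288]
eef_rot: [-3.105, 0.475, 0.001]
ft_force: [-0.9, 1.6, -3.8]
gripper_width: 0.108
```

```bash
python3 - <<'E'
from h import *
st=rep();im=manip.snapshot("wrist"); cv2.imwrite("pics/w17.png",im)
cv2.imwrite("pics/w17c.png",cv2.resize(im[0:120,225:425],None,fx=4,fy=4,interpolation=cv2.INTER_CUBIC))
E
```

```text
t 17.32 p [ 0.5182 -0.0145  0.0288] yaw -17.38 ring [ 0.6221 -0.0468] F [-0.9  1.6 -3.8] T [0.25 0.26 0.09] nutT force/twist [-0.14  0.09 -0.05] w 0.108
```

View pics/w17c.png

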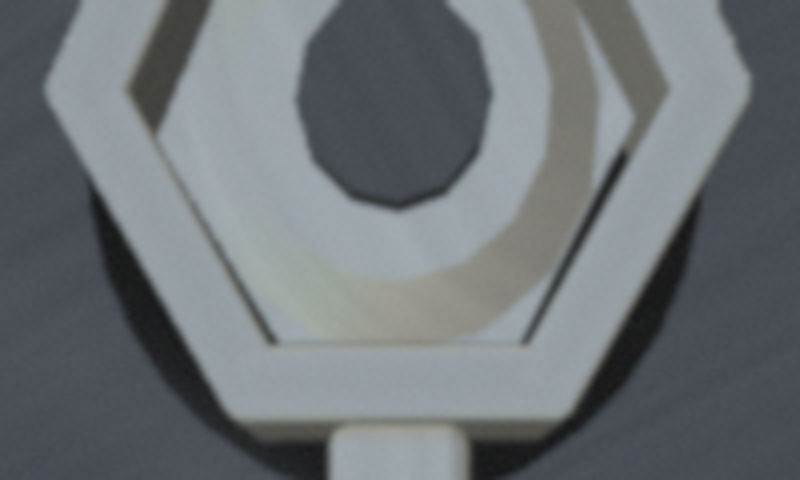

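The play is centred and the load is relieved, so I'll lift off and swing back 60°.

Call:
play_rows(motion=[[[0,0,0.1],[0,0,0]],[[0,0,0.15],[0,0,0]],[[0,0,0.1],[0,0,0]],[[0,0,0],[0,0,0]]])

```text
time: 17.88
position: [0.5195, -0.0144, 0.0653]
eef_rot: [3.105, -0.474, 0.005]
ft_force: [0.3, 0.1, -3.4]
gripper_width: 0.108
```

Call:
play_rows(motion=[[[-0.033,-0.139,0],[0,0,0.0833]],[[-0.015,-0.141,0],[0,0,0.0833]],[[0.003,-0.143,0],[0,0,0.0833]],[[0.022,-0.141,0],[0,0,0.0833]],[[0.041,-0.137,0],[0,0,0.0833]],[[0.058,-0.13,0],[0,0,0.0833]],[[0.074,-0.121,0],[0,0,0.0833]],[[0.09,-0.111,0],[0,0,0.0833]]])

```text
time: 18.88
position: [0.5422, -0.1209, 0.0635]
eef_rot: [-2.924, -1.147, 0.001]
ft_force: [-0.2, 0.5, -3.7]
gripper_width: 0.113
```

Call:
play_rows(motion=[[[0,0,0],[0,0,0]],[[0,0,0],[0,0,0]]])

```text
time: 19.12
position: [0.5416, -0.12, 0.0635]
eef_rot: [-2.927, -1.138, 0.002]
ft_force: [0.1, 1.3, -3.8]
gripper_width: 0.109
```

```bash
python3 - <<'E'
from h import *
st=rep();im=manip.snapshot("wrist"); cv2.imwrite("pics/w18.png",im)
C=cam("wrist",st);print(proj(C,(*N,.045)))
cv2.imwrite("pics/w18c.png",cv2.resize(im[0:120,225:425],None,fx=4,fy=4,interpolation=cv2.INTER_CUBIC))
E
```

```text
t 19.12 p [ 0.5416 -0.12    0.0635] yaw 42.5 ring [ 0.6216 -0.0464] F [ 0.1  1.3 -3.8] T [-0.08  0.1   0.04] nutT force/twist [-0.1   0.04 -0.06] w 0.109
[326.51781284  46.93333348]
```

View pics/w18c.png

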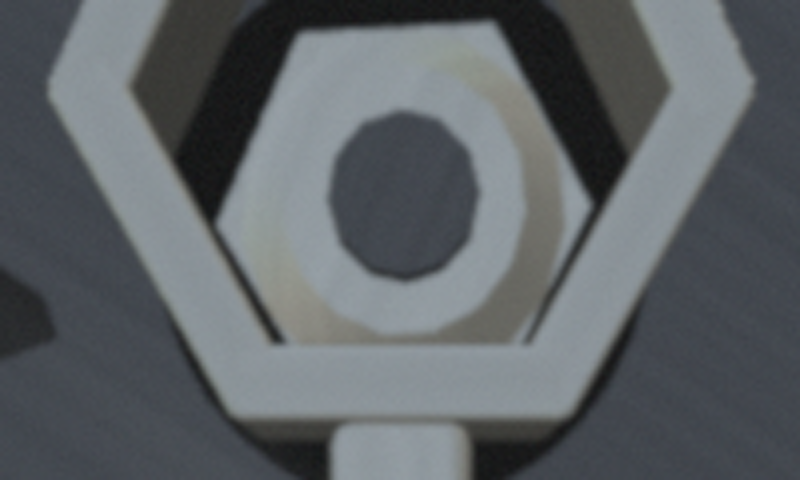

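The nut shows about 3° further anticlockwise (its far flat tilts from (300,32) to (495,22) in the crop). I'll turn the spanner 2.2° to match, then lower.

Call:
play_rows(motion=[[[0.032,-0.031,0],[0,0,0.0245]],[[0,0,-0.1],[0,0,0]],[[0,0,-0.07],[0,0,0]],[[0,0,-0.02],[0,0,0]],[[0,0,0],[0,0,0]]])

```text
time: 19.8
position: [0.5454, -0.1235, 0.0445]
eef_rot: [-2.904, -1.197, 0.001]
ft_force: [0.2, 0.5, -3.2]
gripper_width: 0.105
```

```bash
python3 - <<'E'
from h import *
st=rep();im=manip.snapshot("wrist"); cv2.imwrite("pics/w19.png",im)
cv2.imwrite("pics/w19c.png",cv2.resize(im[0:120,225:425],None,fx=4,fy=4,interpolation=cv2.INTER_CUBIC))
E
```

```text
t 19.8 p [ 0.5454 -0.1235  0.0445] yaw 44.8 ring [ 0.6224 -0.0467] F [ 0.2  0.5 -3.2] T [-0.05  0.08 -0.06] nutT force/twist [-0.02 -0.06 -0.08] w 0.105
```

View pics/w19c.png

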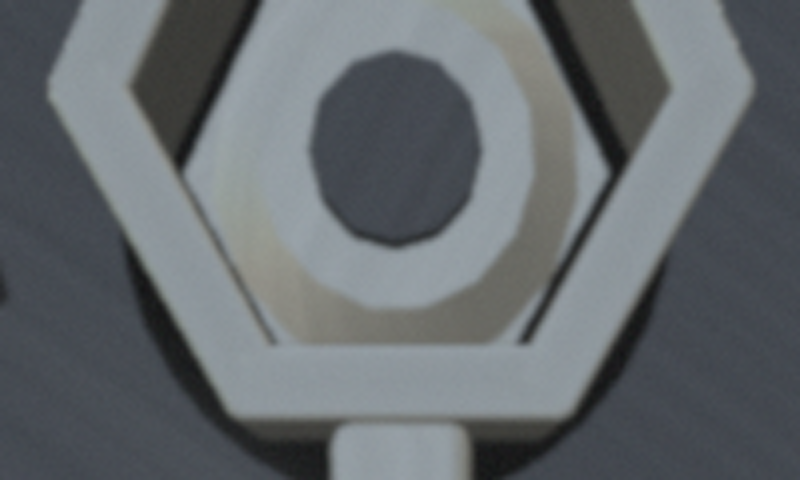

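Aligned, with the nut slightly left. I'll shift 0.2 mm and go on down.

Call:
play_rows(motion=[[[-0.002,0.002,-0.03],[0,0,0]],[[0,0,-0.04],[0,0,0]],[[0,0,-0.04],[0,0,0]],[[0,0,-0.04],[0,0,0]],[[0,0,0],[0,0,0]]])

```text
time: 20.48
position: [0.5451, -0.1234, 0.0293]
eef_rot: [-2.904, -1.197, 0.001]
ft_force: [-0.3, -0.3, -3.2]
gripper_width: 0.107
```

```bash
python3 - <<'E'
from h import *
st=rep();im=manip.snapshot("wrist"); cv2.imwrite("pics/w20.png",im)
cv2.imwrite("pics/w20c.png",cv2.resize(im[0:120,225:425],None,fx=4,fy=4,interpolation=cv2.INTER_CUBIC))
y=yaw(st); arc(y,y-12,4,.109);arc(y-12,y-24,4,.109); arc(y-24,y-36,4,.109)
E
```

```text
t 20.48 p [ 0.5451 -0.1234  0.0293] yaw 44.81 ring [ 0.6221 -0.0465] F [-0.3 -0.3 -3.2] T [-0.06  0.05  0.01] nutT force/twist [0.   0.01 0.02] w 0.107
[[[-0.039, 0.042, 0], [0, 0, np.float64(-0.0333)]], [[-0.037, 0.043, 0], [0, 0, np.float64(-0.0333)]], [[-0.035, 0.045, 0], [0, 0, np.float64(-0.0333)]], [[-0.032, 0.048, 0], [0, 0, np.float64(-0.0333)]]]
[[[-0.03, 0.049, 0], [0, 0, np.float64(-0.0333)]], [[-0.027, 0.05, 0], [0, 0, np.float64(-0.0333)]], [[-0.024, 0.052, 0], [0, 0, np.float64(-0.0333)]], [[-0.022, 0.052, 0], [0, 0, np.float64(-0.0333)]]]
[[[-0.019, 0.054, 0], [0, 0, np.float64(-0.0333)]], [[-0.016, 0.055, 0], [0, 0, np.float64(-0.0333)]], [[-0.013, 0.055, 0], [0, 0, np.float64(-0.0333)]], [[-0.01, 0.056, 0], [0, 0, np.float64(-0.0333)]]]
```

View pics/w20c.png

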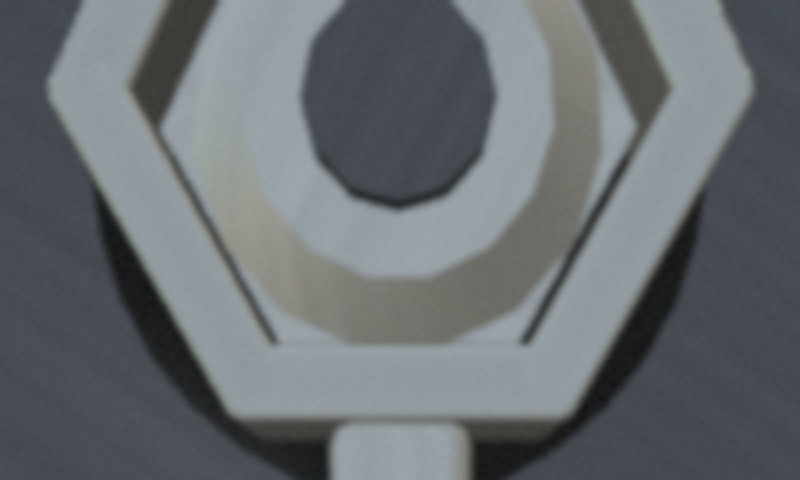

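Call:
play_rows(motion=[[[-0.039,0.042,-0.005],[0,0,-0.0333]],[[-0.037,0.043,0],[0,0,-0.0333]],[[-0.035,0.045,0],[0,0,-0.0333]],[[-0.032,0.048,0],[0,0,-0.0333]],[[-0.03,0.049,0],[0,0,-0.0333]],[[0,0,0],[0,0,0]]])

```text
time: 21.28
position: [0.5278, -0.101, 0.0294]
eef_rot: [3.034, 0.811, -0.001]
ft_force: [-1.2, -1.9, -3.4]
gripper_width: 0.111
```

```bash
python3 - <<'E'
from h import *
rep()
arc(29.8,13.8,8,.109);arc(13.8,-2.2,8,.109)
E
```

```text
t 21.27 p [ 0.5278 -0.101   0.0294] yaw 29.93 ring [ 0.622  -0.0466] F [-1.2 -1.9 -3.4] T [-0.29  0.31  0.23] nutT force/twist [0.12 0.23 0.35] w 0.111
[[[-0.018, 0.033, 0], [0, 0, -0.0222]], [[-0.017, 0.034, 0], [0, 0, -0.0222]], [[-0.016, 0.035, 0], [0, 0, -0.0222]], [[-0.015, 0.035, 0], [0, 0, -0.0222]], [[-0.014, 0.035, 0], [0, 0, -0.0222]], [[-0.012, 0.036, 0], [0, 0, -0.0222]], [[-0.011, 0.037, 0], [0, 0, -0.0222]], [[-0.01, 0.037, 0], [0, 0, -0.0222]]]
[[[-0.008, 0.037, 0], [0, 0, -0.0222]], [[-0.008, 0.037, 0], [0, 0, -0.0222]], [[-0.005, 0.038, 0], [0, 0, -0.0222]], [[-0.005, 0.038, 0], [0, 0, -0.0222]], [[-0.003, 0.038, 0], [0, 0, -0.0222]], [[-0.002, 0.038, 0], [0, 0, -0.0222]], [[0.0, 0.038, 0], [0, 0, -0.0222]], [[0.0, 0.038, 0], [0, 0, -0.0222]]]
```

Call:
play_rows(motion=[[[-0.018,0.033,0],[0,0,-0.0222]],[[-0.017,0.034,0],[0,0,-0.0222]],[[0,0,0],[0,0,0]]])

```text
time: 21.65
position: [0.5243, -0.0944, 0.0293]
eef_rot: [3.061, 0.705, -0.001]
ft_force: [-0.9, -2.5, -3.6]
gripper_width: 0.109
```

```bash
python3 -c "
from h import *
rep()"
```

```text
t 21.65 p [ 0.5243 -0.0944  0.0293] yaw 25.94 ring [ 0.6221 -0.0467] F [-0.9 -2.5 -3.6] T [-0.36  0.38  0.23] nutT force/twist [0.21 0.23 0.43] w 0.109
```

Call:
play_rows(motion=[[[-0.016,0.035,0],[0,0,-0.0222]],[[0,0,0],[0,0,0]]])

```text
time: 21.9
position: [0.5227, -0.0909, 0.0293]
eef_rot: [3.073, 0.651, -0.001]
ft_force: [-2.1, -3.0, -3.2]
gripper_width: 0.111
```

```bash
python3 -c "
from h import *
rep()"
```

```text
t 21.9 p [ 0.5227 -0.0909  0.0293] yaw 23.93 ring [ 0.6221 -0.0466] F [-2.1 -3.  -3.2] T [-0.49  0.38  0.21] nutT force/twist [0.2  0.21 0.42] w 0.111
```

Still running at 0.42 N m. I'll carry on in 4° bites.

Call:
play_rows(motion=[[[-0.015,0.035,0],[0,0,-0.0222]],[[-0.014,0.035,0],[0,0,-0.0222]],[[0,0,0],[0,0,0]]])

```text
time: 22.28
position: [0.5198, -0.0838, 0.0293]
eef_rot: [3.094, 0.544, -0.001]
ft_force: [-2.9, -2.6, -3.2]
gripper_width: 0.106
```

```bash
python3 -c "
from h import *
rep()"
```

```text
t 22.27 p [ 0.5198 -0.0838  0.0293] yaw 19.93 ring [ 0.622  -0.0466] F [-2.9 -2.6 -3.2] T [-0.46  0.46  0.14] nutT force/twist [0.15 0.14 0.3 ] w 0.106
```

Call:
play_rows(motion=[[[-0.012,0.036,0],[0,0,-0.0222]],[[-0.011,0.037,0],[0,0,-0.0222]],[[0,0,0],[0,0,0]]])

```text
time: 22.65
position: [0.5174, -0.0765, 0.0293]
eef_rot: [3.111, 0.435, -0.001]
ft_force: [-3.0, -3.6, -2.3]
gripper_width: 0.111
```

```bash
python3 -c "
from h import *
rep()"
```

```text
t 22.65 p [ 0.5174 -0.0765  0.0293] yaw 15.93 ring [ 0.622  -0.0465] F [-3.  -3.6 -2.3] T [-0.49  0.55  0.16] nutT force/twist [0.29 0.16 0.45] w 0.111
```

Call:
play_rows(motion=[[[-0.01,0.037,0],[0,0,-0.0222]],[[-0.008,0.037,0],[0,0,-0.0222]],[[0,0,0],[0,0,0]]])

```text
time: 23.02
position: [0.5156, -0.069, 0.0293]
eef_rot: [3.124, 0.326, -0.002]
ft_force: [-3.1, -3.1, -3.9]
gripper_width: 0.113
```

```bash
python3 -c "
from h import *
rep()"
```

```text
t 23.02 p [ 0.5156 -0.069   0.0293] yaw 11.93 ring [ 0.622  -0.0463] F [-3.1 -3.1 -3.9] T [-0.5   0.58  0.1 ] nutT force/twist [0.26 0.1  0.37] w 0.113
```

Call:
play_rows(motion=[[[-0.008,0.037,0],[0,0,-0.0222]],[[-0.005,0.038,0],[0,0,-0.0222]],[[0,0,0],[0,0,0]]])

```text
time: 23.4
position: [0.5143, -0.0615, 0.0292]
eef_rot: [3.134, 0.217, -0.002]
ft_force: [-2.7, -3.3, -2.8]
gripper_width: 0.112
```

```bash
python3 -c "
from h import *
rep()"
```

```text
t 23.4 p [ 0.5143 -0.0615  0.0292] yaw 7.93 ring [ 0.622  -0.0463] F [-2.7 -3.3 -2.8] T [-0.52  0.61  0.06] nutT force/twist [0.32 0.06 0.38] w 0.112
```

Call:
play_rows(motion=[[[-0.005,0.038,0],[0,0,-0.0222]],[[-0.003,0.038,0],[0,0,-0.0222]],[[0,0,0],[0,0,0]]])

```text
time: 23.78
position: [0.5135, -0.0539, 0.0292]
eef_rot: [3.14, 0.108, -0.002]
ft_force: [-4.6, -4.1, -3.4]
gripper_width: 0.107
```

```bash
python3 -c "
from h import *
rep()"
```

```text
t 23.77 p [ 0.5135 -0.0539  0.0292] yaw 3.93 ring [ 0.622  -0.0462] F [-4.6 -4.1 -3.4] T [-0.52  0.7   0.11] nutT force/twist [0.41 0.11 0.51] w 0.107
```

Call:
play_rows(motion=[[[-0.002,0.038,0],[0,0,-0.0222]],[[0,0,0],[0,0,0]]])

```text
time: 24.02
position: [0.5133, -0.0505, 0.0292]
eef_rot: [3.14, 0.054, -0.002]
ft_force: [-3.3, -4.3, -2.5]
gripper_width: 0.109
```

```bash
python3 -c "
from h import *
rep()"
```

```text
t 24.02 p [ 0.5133 -0.0505  0.0292] yaw 1.99 ring [ 0.622  -0.0465] F [-3.3 -4.3 -2.5] T [-0.65  0.73  0.16] nutT force/twist [0.45 0.16 0.61] w 0.109
```

Call:
play_rows(motion=[[[0,0.038,0],[0,0,-0.0222]],[[0,0,0],[0,0,0]]])

```text
time: 24.28
position: [0.5133, -0.0472, 0.0292]
eef_rot: [3.14, 0.002, -0.002]
ft_force: [-3.7, -5.4, -2.4]
gripper_width: 0.11
```

```bash
python3 -c "
from h import *
rep()"
```

```text
t 24.27 p [ 0.5133 -0.0472  0.0292] yaw 0.06 ring [ 0.6221 -0.0469] F [-3.7 -5.4 -2.4] T [-0.94  0.7   0.43] nutT force/twist [0.59 0.43 1.03] w 0.11
```

The torque is climbing (1.03 N m), so the nut is at its stop. I'll go in small steps now.

Call:
play_rows(motion=[[[0,0.038,0],[0,0,-0.0222]],[[0,0,0],[0,0,0]]])

```text
time: 24.52
position: [0.5133, -0.044, 0.0293]
eef_rot: [3.138, -0.051, -0.002]
ft_force: [-3.5, -7.6, -1.8]
gripper_width: 0.111
```

```bash
python3 -c "
from h import *
rep()"
```

```text
t 24.52 p [ 0.5133 -0.044   0.0293] yaw -1.86 ring [ 0.622  -0.0474] F [-3.5 -7.6 -1.8] T [-1.27  0.82  0.57] nutT force/twist [0.83 0.57 1.4 ] w 0.111
```

Call:
play_rows(motion=[[[0.002,0.038,0],[0,0,-0.0222]],[[0,0,0],[0,0,0]]])

```text
time: 24.78
position: [0.5134, -0.0408, 0.0293]
eef_rot: [3.135, -0.104, -0.002]
ft_force: [-4.8, -10.0, -2.2]
gripper_width: 0.108
```

```bash
python3 -c "
from h import *
rep()"
```

```text
t 24.77 p [ 0.5134 -0.0408  0.0293] yaw -3.79 ring [ 0.622  -0.0478] F [ -4.8 -10.   -2.2] T [-1.61  0.78  0.82] nutT force/twist [1.12 0.82 1.94] w 0.108
```

Call:
play_rows(motion=[[[0,0,0],[0,0,0]],[[0,0,0],[0,0,0]]])

```text
time: 25.02
position: [0.5134, -0.0408, 0.0293]
eef_rot: [3.136, -0.104, -0.002]
ft_force: [-4.1, -8.5, -2.7]
gripper_width: 0.108
```

```bash
python3 - <<'E'
from h import *
rep();im=manip.snapshot("wrist"); cv2.imwrite("pics/w21.png",im);rep();manip.snapshot("wrist");rep()
cv2.imwrite("pics/w21c.png",cv2.resize(im[0:120,225:425],None,fx=4,fy=4,interpolation=cv2.INTER_CUBIC))
E
```

```text
t 25.02 p [ 0.5134 -0.0408  0.0293] yaw -3.79 ring [ 0.622  -0.0478] F [-4.1 -8.5 -2.7] T [-1.5  0.8  0.8] nutT force/twist [0.95 0.8  1.75] w 0.108
t 25.07 p [ 0.5134 -0.0408  0.0292] yaw -3.79 ring [ 0.622  -0.0478] F [-4.6 -8.4 -3.3] T [-1.51  0.76  0.87] nutT force/twist [0.94 0.87 1.81] w 0.111
t 25.12 p [ 0.5134 -0.0408  0.0292] yaw -3.79 ring [ 0.6219 -0.0478] F [-4.7 -8.9 -3. ] T [-1.53  0.8   0.85] nutT force/twist [1.   0.85 1.85] w 0.112
```

View pics/w21c.png

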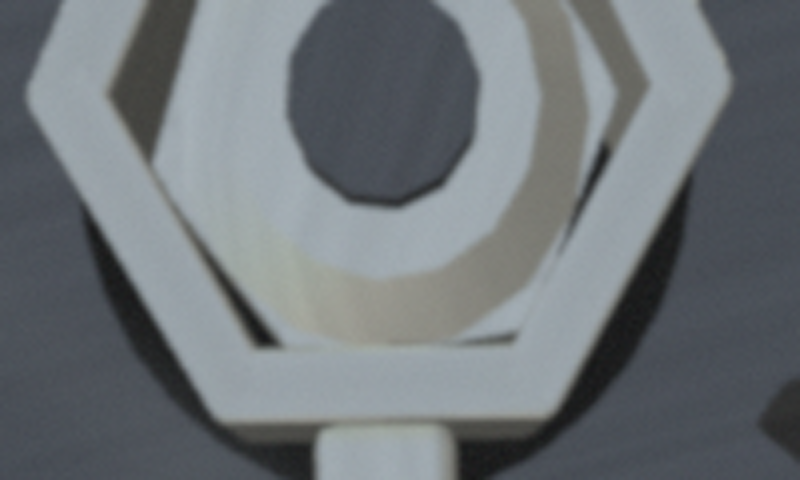

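The steady reading is about 1.81 N m. One more degree should bring it to about 2.

Call:
play_rows(motion=[[[0.001,0.02,0],[0,0,-0.012]],[[0,0,0],[0,0,0]],[[0,0,0],[0,0,0]]])

```text
time: 25.5
position: [0.5135, -0.0391, 0.0293]
eef_rot: [3.134, -0.132, -0.002]
ft_force: [-4.2, -9.1, -2.2]
gripper_width: 0.108
```

```bash
python3 - <<'E'
from h import *
rep();manip.snapshot("wrist");rep();manip.snapshot("wrist");rep()
E
```

```text
t 25.5 p [ 0.5135 -0.0391  0.0293] yaw -4.81 ring [ 0.6219 -0.0481] F [-4.2 -9.1 -2.2] T [-1.66  0.8   0.95] nutT force/twist [1.02 0.95 1.97] w 0.108
t 25.55 p [ 0.5135 -0.0392  0.0293] yaw -4.82 ring [ 0.6219 -0.0481] F [-4.5 -9.6 -2.4] T [-1.65  0.87  0.97] nutT force/twist [1.08 0.97 2.05] w 0.109
t 25.6 p [ 0.5135 -0.0392  0.0293] yaw -4.82 ring [ 0.6219 -0.0481] F [-3.9 -9.4 -2.6] T [-1.66  0.82  0.94] nutT force/twist [1.05 0.94 2.  ] w 0.108
```

The torque is steady at 2.0 N m. I'll ease back to unload and centre in the play before lifting off.

```bash
python3 - <<'E'
from h import *
arc(-4.8,3.7,3,.109)
E
```

```text
[[[-0.003, -0.054, 0], [0, 0, 0.0315]], [[-0.001, -0.054, 0], [0, 0, 0.0315]], [[0.002, -0.054, 0], [0, 0, 0.0315]]]
```

Call:
play_rows(motion=[[[-0.008,-0.053,0],[0,0,0.0315]],[[-0.003,-0.054,0],[0,0,0.0315]],[[0,0,0],[0,0,0]],[[0,0,0],[0,0,0]]])

```text
time: 26.1
position: [0.5132, -0.0475, 0.0293]
eef_rot: [3.141, 0.012, 0.001]
ft_force: [-2.0, -4.7, -4.1]
gripper_width: 0.105
```

```bash
python3 - <<'E'
from h import *
rep();im=manip.snapshot("wrist"); cv2.imwrite("pics/w22.png",im)
cv2.imwrite("pics/w22c.png",cv2.resize(im[0:120,225:425],None,fx=4,fy=4,interpolation=cv2.INTER_CUBIC))
E
```

```text
t 26.1 p [ 0.5132 -0.0475  0.0293] yaw 0.44 ring [ 0.622  -0.0465] F [-2.  -4.7 -4.1] T [-0.74  0.5   0.18] nutT force/twist [0.51 0.18 0.7 ] w 0.105
```

View pics/w22c.png

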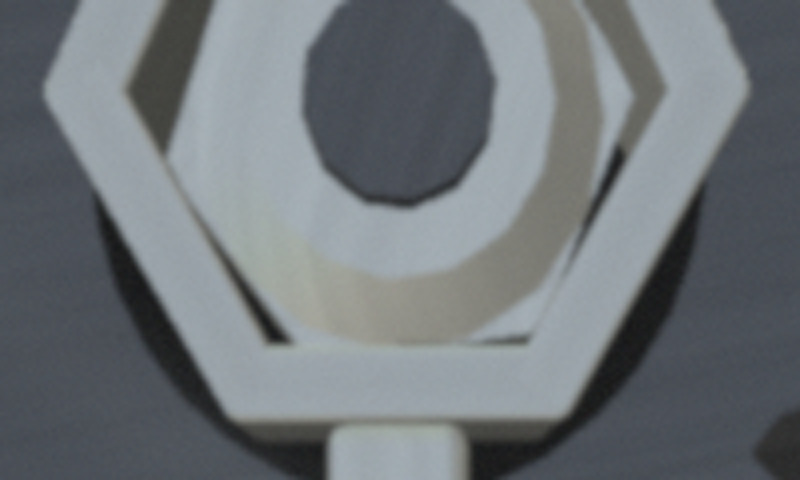

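Call:
play_rows(motion=[[[0.001,-0.05,0],[0,0,0.03]],[[0.003,-0.05,0],[0,0,0.03]],[[0,0,0],[0,0,0]]])

```text
time: 26.52
position: [0.5138, -0.0569, 0.0294]
eef_rot: [-3.137, -0.157, -0.002]
ft_force: [-0.8, -2.4, -2.8]
gripper_width: 0.111
```

```bash
python3 - <<'E'
from h import *
rep();im=manip.snapshot("wrist"); cv2.imwrite("pics/w23.png",im)
cv2.imwrite("pics/w23c.png",cv2.resize(im[0:120,225:425],None,fx=4,fy=4,interpolation=cv2.INTER_CUBIC))
E
```

```text
t 26.52 p [ 0.5138 -0.0569  0.0294] yaw 5.73 ring [ 0.622  -0.0458] F [-0.8 -2.4 -2.8] T [-0.35  0.33 -0.09] nutT force/twist [ 0.25 -0.09  0.16] w 0.111
```

View pics/w23c.png

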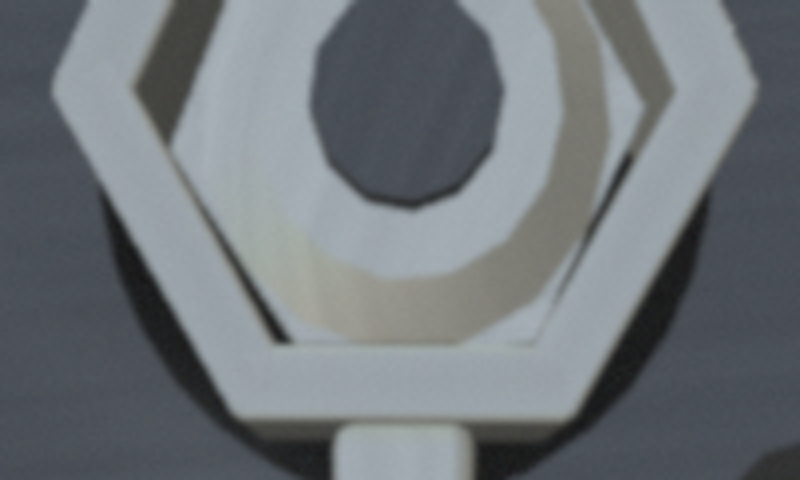

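Call:
play_rows(motion=[[[0.006,-0.048,0],[0,0,0.028]],[[0,0,0],[0,0,0]],[[0,0,0],[0,0,0]]])

```text
time: 26.95
position: [0.5146, -0.0617, 0.0295]
eef_rot: [-3.133, -0.227, -0.002]
ft_force: [0.5, -0.9, -3.3]
gripper_width: 0.104
```

```bash
python3 - <<'E'
from h import *
rep();im=manip.snapshot("wrist"); cv2.imwrite("pics/w24.png",im)
cv2.imwrite("pics/w24c.png",cv2.resize(im[0:120,225:425],None,fx=4,fy=4,interpolation=cv2.INTER_CUBIC))
E
```

```text
t 26.95 p [ 0.5146 -0.0617  0.0295] yaw 8.3 ring [ 0.6223 -0.0458] F [ 0.5 -0.9 -3.3] T [-0.15  0.04 -0.08] nutT force/twist [ 0.11 -0.08  0.03] w 0.104
```

View pics/w24c.png

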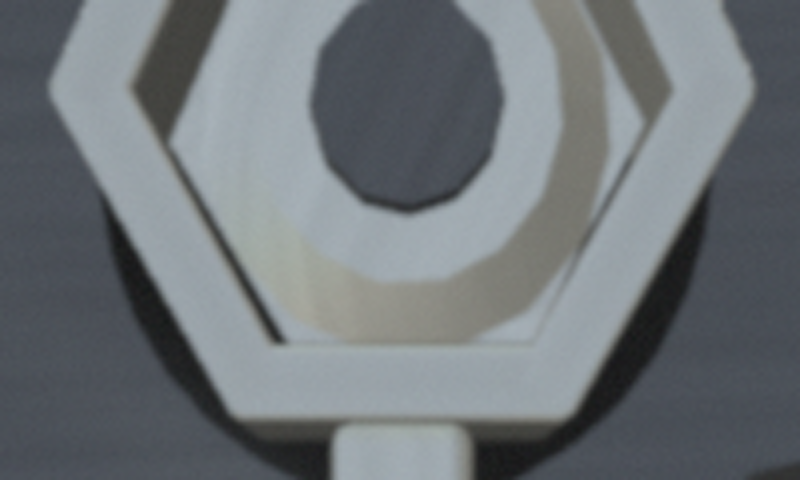

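The spanner is free on the nut at about zero load. I'll lift off and carry it to clear deck.

Call:
play_rows(motion=[[[0.003,-0.004,0.1],[0,0,0]],[[0,0,0.2],[0,0,0]],[[0,0,0.3],[0,0,0]],[[-0.3,-0.28,0],[0,0,0]],[[-0.4,-0.38,0],[0,0,0]],[[-0.4,-0.38,0],[0,0,0]],[[-0.35,-0.36,0],[0,0,0]],[[0,0,-0.2],[0,0,0]]])

```text
time: 28.0
position: [0.3686, -0.2055, 0.071]
eef_rot: [3.13, 0.221, 0.005]
ft_force: [1.0, 0.5, -3.0]
gripper_width: 0.11
```

Call:
play_rows(motion=[[[0,0,-0.3],[0,0,0]],[[0,0,-0.1],[0,0,0]],[[0,0,-0.08],[0,0,0]],[[0,0,-0.05],[0,0,0]],[[0,0,0],[0,0,0]]])

```text
time: 28.62
position: [0.3695, -0.2024, 0.0165]
eef_rot: [3.133, 0.23, 0.0]
ft_force: [-0.1, -0.5, -2.4]
gripper_width: 0.106
```

```bash
python3 - <<'E'
from h import *
rep()
E
```

```text
t 28.62 p [ 0.3695 -0.2024  0.0165] yaw 8.39 ring [ 0.4771 -0.1864] F [-0.1 -0.5 -2.4] T [-0.01  0.05  0.02] nutT force/twist [0.12 0.02 0.14] w 0.106
```

Call:
play_rows(motion=[[[0,0,-0.05],[0,0,0]],[[0,0,-0.03],[0,0,0]],[[0,0,-0.02],[0,0,0]],[[0,0,0],[0,0,0]]])

```text
time: 29.12
position: [0.3691, -0.2024, 0.0062]
eef_rot: [-3.133, -0.229, 0.001]
ft_force: [-0.5, 0.8, -3.3]
gripper_width: 0.104
```

Call:
play_rows(motion=[[[0,0,0],[0,0,0]],[[0,0,0],[0,0,0]],[[0,0,0],[0,0,0]],[[0,0,0],[0,0,0]]], fingers=0.2)

```text
time: 29.62
position: [0.3694, -0.2026, 0.0065]
eef_rot: [3.133, 0.229, 0.001]
ft_force: [0.7, 0.4, -0.0]
gripper_width: 0.397
```

Call:
play_rows(motion=[[[0,0,0.2],[0,0,0]],[[0,0,0.4],[0,0,0]],[[0,0,0.5],[0,0,0]],[[0,0,0.4],[0,0,0]],[[-0.1,-0.3,0.2],[0,0,0]],[[-0.1,-0.4,0],[0,0,0]],[[0,0,0],[0,0,0]]])

```text
time: 30.5
position: [0.3491, -0.2748, 0.1768]
eef_rot: [3.131, 0.224, 0.001]
ft_force: [-0.4, -0.1, 0.7]
gripper_width: 0.398
```

```bash
python3 - <<'E'
from h import *
st=rep()
for n in("top","scene"):
    im=manip.snapshot(n); cv2.imwrite(f"pics/{n}1.png",im)
st=manip.observe(); im=manip.snapshot("wrist"); cv2.imwrite("pics/w25.png",im)
a=cv2.imread("pics/top0.png");b=cv2.imread("pics/top1.png")
cv2.imwrite("pics/topcmp.png",np.hstack([a[90:310,130:530],b[90:310,130:530]]))
d=cv2.absdiff(a,b).max(2); 
for nm,(x0,y0,x1,y1) in dict(pot=(155,95,255,180),cup=(180,232,228,280),spoon=(278,112,382,142),scoop=(424,118,512,172)).items(): print(nm,(d[y0:y1,x0:x1]>40).sum())
E
```

```text
t 30.5 p [ 0.3491 -0.2748  0.1768] yaw 8.19 ring [ 0.4567 -0.2591] F [-0.4 -0.1  0.7] T [-0.03 -0.02 -0.02] nutT force/twist [-0.06 -0.02 -0.08] w 0.398
pot 0
cup 0
spoon 0
scoop 0
```

View pics/topcmp.png

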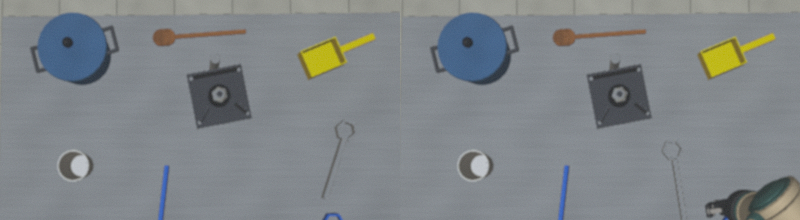

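View pics/scene1.png

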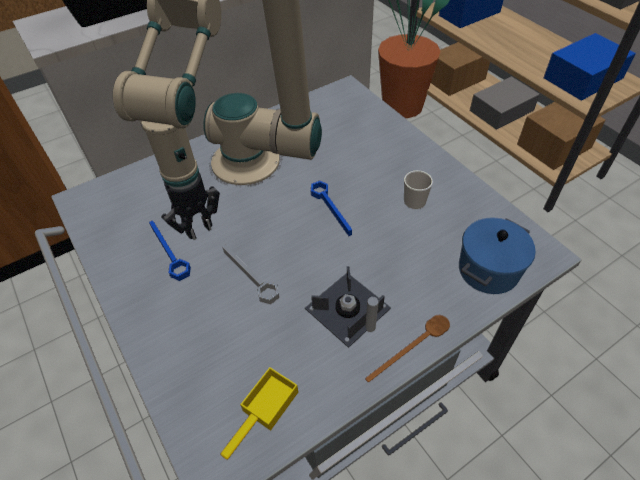

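View pics/w25.png

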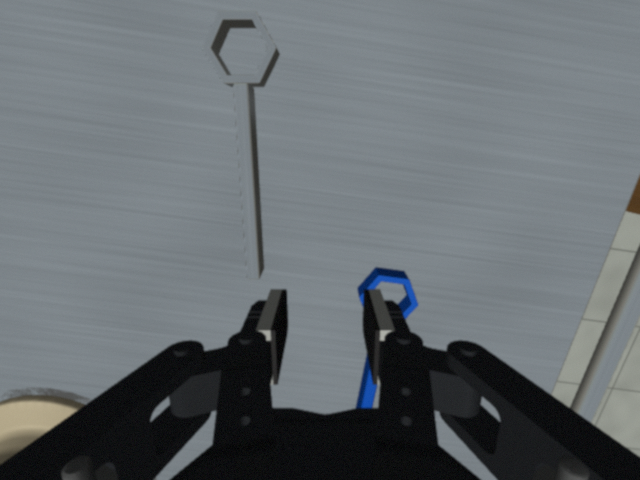

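The spanner lies flat and clear of the bracket, the bystanders show no pixel change in the top view, and the gripper is clear of everything. I'll hand the job in.

```bash
python3 -c "
from station import manip
print(manip.job_done())"
```

```text
the job is handed in; nothing more can be done
None
```

I tightened the nut clockwise to its stop with the bare steel spanner, in two lift-off strokes, and pulled it up to a steady 2.0 N m at the wrist sensor. The readings I took never passed 2.05 N m. I then unloaded the spanner, lifted it off and laid it flat on clear deck in front of the bracket, and handed the job in at about 31 s of the 72 s allowed.

- **Checks that agreed:** Running torque read about 0.4 N m, as stated. The nut turned about 94° in total, which is inside the expected 75–100°. The top view showed no change at the pot, cup, scoop or spoon, and the gripper ended empty and clear of everything.
- **What went wrong:** On my first try the ring did not seat. It rode up on the nut's cone, and the spanner tilted in the grip. I swept about 25° there without turning the nut, at about 6 N side force, before a picture showed it. I laid the spanner down to level it, gripped it harder and about 8 mm nearer the ring, and the later seatings fitted.
- **Gussets:** The handle stayed about 5° or more short of both plates on the working strokes, and I saw no sign of contact.
- **Not checked:** I took no close-up of the nut after lifting off. That it stayed at its stop rests on the unloaded readings and pictures just before.

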